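Change over a batch of valves in a leak-test fixture

TASK

Change the batch in the leak-test fixture: swing the clamp lever up to about upright, draw each tested valve out along its slot and stand it in the parts tray that has no valves, then slide every new valve from the other tray under the guard deck, stem in a slot and ports in line with it, fully home against the back stop, one to a slot. When all are in, swing the clamp lever fully down again so that its bar holds the batch, and leave the other things on the bench, including the gauge in the tray, where they are.

Things in the scene. Friction and masses are not known exactly. Their poses are not given: they have to be found in the camera images.
- fixture: Leak-test fixture, fixed. Origin on the bench; x = the way valves slide in. Floor plate 8 mm thick, x -140 to 95, y +-150 mm. Over it a guard deck, underside 68, top 74 mm up, x -65 to 75, with 3 slots 24 mm wide along x at y -90, 0, 90, open at the front: body under it, stem in the slot, handle above. Front legs at y +-131. Back stop (block's face) at x 47: valve home at x 15.
- seat0 (a point): Where the origin of a home valve lies in the right-hand slot: on the floor plate (8 mm above the bench), fixture x = +15 mm, y = -90 mm. Axes as the fixture's.
- seat1 (a point): Where the origin of a home valve lies in the middle slot: on the floor plate (8 mm above the bench), fixture x = +15 mm, y = 0 mm. Axes as the fixture's.
- seat2 (a point): Where the origin of a home valve lies in the left-hand slot: on the floor plate (8 mm above the bench), fixture x = +15 mm, y = 90 mm. Axes as the fixture's.
- mouth0 (a point): Point on the floor plate in front of the right-hand slot, 120 mm before its seat along fixture x, where a valve stands clear of the deck (port end 8 mm from the deck's edge).
- mouth1 (a point): Point on the floor plate in front of the middle slot, 120 mm before its seat along fixture x, where a valve stands clear of the deck (port end 8 mm from the deck's edge).
- mouth2 (a point): Point on the floor plate in front of the left-hand slot, 120 mm before its seat along fixture x, where a valve stands clear of the deck (port end 8 mm from the deck's edge).
- clamp (a joint): Clamp lever: a U-shaped bail of 12 mm rod hinged at the fixture's back. 0 = down on its stop, its cross bar level across all slots, centre 100 mm up at fixture x -21 mm, 8 mm before the handles of home valves, keeping them in (a valve not home is in its way). Grows as it swings up and back: 1.57 upright, 1.75 end stop. Stays where left; about 5 N at the grip moves it.
- clamp_grip (a point): Middle of the lever's black grip, a horizontal cylinder of 20 mm diameter, 66 mm long along fixture y, at the right-hand (-y) end of the cross bar, outside the fixture, 106 mm from the pivot axis. It moves with the lever; when down it is 100 mm above the bench.
- clamp_pivot (a point): Point on the lever's pivot axis (which runs along fixture y) abreast of the grip: fixture x = +85 mm, y = -188 mm, 100 mm above the bench. Fixed to the fixture. The bail's two arms lie at fixture y = +-149 mm; swung upright it stands 212 mm above the bench over the pivot, behind the slots.
- tray_new: Shallow tray, fixed, in which the new valves stand at the start; origin under its centre. Inside 220 mm (x) by 200 mm (y), floor 4 mm thick, blue rim 4 mm thick and 12 mm high. May be to the left or to the right of the fixture.
- tray_done: Tray of the same shape on the other side, for tested valves; at the start it holds only a pressure gauge. Origin under its centre. Inside 220 mm (x) by 200 mm (y), floor 4 mm thick, rim 12 mm high.
- new0: Brass valve 108 mm high, 420 g, all six alike and the same either way round. Origin under its centre, x along the two ports (64 mm end to end, 31 mm wide, axis at z 27). Heavy foot plate 64 x 50 x 10 mm, body 38 mm wide to z 46, bonnet to z 52, stem 12 mm, on it the bar handle to grip: 44 mm along x, 14 mm wide, z 84 to 108. New: starts in tray_new. May be absent.
- new1: Brass valve 108 mm high, 420 g, all six alike and the same either way round. Origin under its centre, x along the two ports (64 mm end to end, 31 mm wide, axis at z 27). Heavy foot plate 64 x 50 x 10 mm, body 38 mm wide to z 46, bonnet to z 52, stem 12 mm, on it the bar handle to grip: 44 mm along x, 14 mm wide, z 84 to 108. New: starts in tray_new. May be absent.
- new2: Brass valve 108 mm high, 420 g, all six alike and the same either way round. Origin under its centre, x along the two ports (64 mm end to end, 31 mm wide, axis at z 27). Heavy foot plate 64 x 50 x 10 mm, body 38 mm wide to z 46, bonnet to z 52, stem 12 mm, on it the bar handle to grip: 44 mm along x, 14 mm wide, z 84 to 108. New: starts in tray_new. May be absent.
- tested0: Brass valve 108 mm high, 420 g, all six alike and the same either way round. Origin under its centre, x along the two ports (64 mm end to end, 31 mm wide, axis at z 27). Heavy foot plate 64 x 50 x 10 mm, body 38 mm wide to z 46, bonnet to z 52, stem 12 mm, on it the bar handle to grip: 44 mm along x, 14 mm wide, z 84 to 108. Tested: starts home in a slot. May be absent.
- tested1: Brass valve 108 mm high, 420 g, all six alike and the same either way round. Origin under its centre, x along the two ports (64 mm end to end, 31 mm wide, axis at z 27). Heavy foot plate 64 x 50 x 10 mm, body 38 mm wide to z 46, bonnet to z 52, stem 12 mm, on it the bar handle to grip: 44 mm along x, 14 mm wide, z 84 to 108. Tested: starts home in a slot. May be absent.
- tested2: Brass valve 108 mm high, 420 g, all six alike and the same either way round. Origin under its centre, x along the two ports (64 mm end to end, 31 mm wide, axis at z 27). Heavy foot plate 64 x 50 x 10 mm, body 38 mm wide to z 46, bonnet to z 52, stem 12 mm, on it the bar handle to grip: 44 mm along x, 14 mm wide, z 84 to 108. Tested: starts home in a slot. May be absent.
- gauge: Bystander: pressure gauge lying face up in tray_done near its far right corner, 60 mm diameter, 24 mm high, with a 22 mm long stub along its x; origin under the dial's centre.
- wrench: Bystander: open-ended wrench lying on the bench behind the fixture.
- oil_bottle: Bystander: bottle, 56 mm diameter, 140 mm high, behind the left-hand tray.
- plug_cup: Bystander: white cup, 76 mm diameter, 75 mm high, behind the right-hand tray.
- elbow: Bystander: brass elbow fitting, about 50 mm long and 34 mm high, on the bench at the front left.
- gasket_box: Bystander: cardboard box 80 x 60 x 50 mm, on the bench at the front right.
Things that resemble listed ones, but are neither listed nor needed, are in the scene too. Leave any blue or red look-alike of the new2 alone. Leave any orange look-alike of the tested0 alone.

How it is judged:
By the outcome, as a careful person would: the job done as asked, in the order asked, and still so for the second after the job is handed in, with the robot touching nothing.
Of new0, new1, new2 only 2 to 3 are there at a start; the rules pass over those that are not, and their reading is None.
Of tested0, tested1, tested2 only 2 to 3 are there at a start; the rules pass over those that are not, and their reading is None.
At some moment in a run one of new0, new1, new2 may be knocked a few centimetres aside while the robot is not near it.
Once in a run the grip may slacken for a moment while it holds something.
It also fails if it takes over 210 s, if anything falls off the work surface, if the arm or the gripper's body presses on something with over 40 N, if the wrist force passes 120 N, or if a joint passes its speed limit or range.

ROBOT

A 7-joint arm with a two-finger parallel gripper is mounted at the origin on the work surface. World frame = base frame: x ahead of the robot, y to its left, z up, the work surface at z = 0. Lengths are in m, angles in rad, forces in N, time in s.
With the tool pointing down it reaches from about 0.425 to 0.925 m from the base axis. Payload 6.8 kg.
Tool frame: the origin (TCP) lies on the centre line of the jaws, within the pads' length; the fingertips stand 25 mm ahead of it and the grasp point (between the pads) lies 6 mm ahead of it; z points along the fingers, y is the direction in which the jaws open and shut (so a half turn about z gives the same grasp; the last joint's range is limited). The gripper opens to 85 mm and grips with 20 to 120 N. Pads are 22 mm wide; open, the fingers measure 114 mm over their backs; the gripper's body (76 mm by 85 mm) begins 54 mm behind the grasp point. The pads swing forward as they close: fully open they stand 13 mm farther back than shut.
Start: joints at [1.11, 0.477, 0.022, 1.555, -0.011, 1.109, -0.083], TCP at [0.233, -0.633, 0.256] pointing down, gripper open.
Joint ranges: [-2.96, 2.96], [-0.34, 2.1], [-1.41, 1.46], [0.24, 2.44], [-1.37, 4.51], [0.17, 1.92], [-2.96, 2.96]. Speed limits (rad/s): [2.39, 2.39, 3.14, 3.14, 3.14, 3.14, 3.14].

INTERFACE

Orientations are given as a unit quaternion [w, x, y, z].
In Python, from station import status, cams, order, models gives the robot as it stands.
- The arm moves only by the tool move_arm, never from a script. Its argument "steps" is one flat list of numbers, 7 for each row, row after row: the gripper's target within -1 to 1 (fully open at 1, half-way at 0, shut at -1), then the shift along the world's x, y, z in cm, then the turn, a rotation vector about the world's x, y, z in degrees. A call has 1 to 8 rows; each row shifts and turns the commanded pose from where the row before left it; what a row does not reach is not made up. A row lasts 1/10 s, in which the tool goes at most 50 mm and 8.59 degrees, less where a joint would pass 70% of its speed; a pose out of reach is approached as far as the arm can. A call with a gripper value outside its range is refused whole. The fingers move at their own pace and stop on an object; "newtons" is the grip in N (left out, the last holds). Time passes only in rows, so rows that do not move let the fingers close. It gives the time, the measured TCP pose, the force and the opening at its end, in the units of the state.
- status.get_obs(): the state, without advancing time (a new reading comes with each control period).
- cams.read_camera(name): name is "scene" or "side" or "wrist"; returns a dict with "pixels" (420x560x3 uint8, red, green, blue), "mtx" (3x3 intrinsics, pixels), "T" (4x4, takes a point from camera to world coordinates); the wrist camera has in their place "T_tool_cam" (4x4, takes a point from camera to tool coordinates, whose origin is the TCP and whose axes are the flange's). Camera axes: x right, y down, z forward; pixel columns grow to the right and rows downward; lengths in m; the calibration is good to about 2 mm. A picture is of the moment at which its call begins: read the wrist's pose just before it. There is no depth.
- order.hand_in(): hands the job in, once; it reports no verdict.
Trained networks look in the newest picture that a camera, given by its name, has taken for a name from the list of things; names that differ only in an ending like _2 or _b are one class to them, and where a whole thing is asked for, a point or a joint stands for the part that bears it (a point fixed in the world has none). Each returns a list of dicts, best first, with "score" (0 to 1); they miss things now and then, are a little off and sometimes report something else, mostly with a low value. They report only what shows in the picture. A call takes as long as a camera call. They do not tell look-alikes from the thing itself.
- models.silhouettes(camera, query): "region" (420x560 bool, what is visible of it) and "box" ([centre column, centre row, width, height] in pixels, round what is visible of it).
- models.place_of(camera, query): "position" ([row, column] in pixels: a listed point, or the origin of a listed thing).
The state is a dict: "t": time; "q": joint angles; "joint_vel": joint speeds; "joint_torque": joint torques, N m; "eef_pos": TCP position; "tool_rot": TCP orientation; "contact_force": force on the tool from outside, world axes, zero at the start; "torque": the same for the moment, N m; "gripper_width": opening from 0.0 (shut) to 1.0 (fully open).
Only numpy, scipy, OpenCV 4.12 (cv2) and the standard library are available. Lean on these libraries where they do the work, as an engineer would, in place of code of your own. Each camera call takes 0.05 s, during which the arm holds its last target.

## Working session

There is one attempt and no reset: what is moved stays moved. The work goes in short steps, Python scripts to look and compute and a tool call to move; the robot and the scene stay as the last step left them, time stands still between calls to the robot, and variables do not carry over. Pictures are saved under pics/ and viewed, and the job is handed in when it is done.

Besides the shell and the picture viewer there is one more tool, called after "Call:" as name(argument=value, ...) on one line, values as JSON. move_arm: Moves the arm, as the interface text tells. Its arguments: {"type":"object","properties":{"steps":{"type":"array"},"newtons":{"type":"number"}},"required":["steps"]}

```bash
ls; mkdir -p pics; cat > h.py <<'E'
import numpy as np, cv2
from station import status, cams, order, models
def save(cam,fn,crop=None,scale=1):
    r=cams.read_camera(cam); p=r['pixels'][:,:,::-1].copy()
    if crop: a,b,c,d=crop; p=p[b:d,a:c]
    if scale!=1: p=cv2.resize(p,None,fx=scale,fy=scale,interpolation=cv2.INTER_CUBIC)
    cv2.imwrite('pics/'+fn,p); return r
def ray(r,u,v,z):
    d=np.linalg.inv(r['mtx'])@np.array([u,v,1.]); T=r['T']; d=T[:3,:3]@d; o=T[:3,3]
    return o+d*(z-o[2])/d[2]
def proj(r,P):
    T=np.linalg.inv(r['T']); p=T[:3,:3]@np.asarray(P,float)+T[:3,3]; q=r['mtx']@p; return q[:2]/q[2]
E
python3 - <<'E'
from h import *
o=status.get_obs(); print(o)
for c in ('scene','side','wrist'):
    r=save(c,c+'0.png')
    if 'T' in r: print(c,r['mtx'],r['T'])
    else: print(r['mtx'],r['T_tool_cam'])
E
```

```text
pics
{'t': 0.0, 'q': array([ 1.10988573,  0.47781345,  0.02237703,  1.55645619, -0.01148213,
        1.1092672 , -0.0831101 ]), 'joint_vel': array([-0.00101366, -0.00017466, -0.00052283, -0.00241703,  0.00016953,
        0.00041582, -0.0003438 ]), 'joint_torque': array([-3.58961524e-04, -5.96464705e+01,  1.60742261e+00, -2.81198913e+01,
        1.23916240e-02,  9.47138731e-03, -7.77370360e-06]), 'eef_pos': array([ 0.23301479, -0.63293129,  0.25531544]), 'tool_rot': array([-8.75079096e-04,  9.84481690e-01,  1.75484977e-01, -2.41489572e-04]), 'contact_force': array([ 0.18783969,  0.14917794, -0.91098317]), 'torque': array([ 0.00338475, -0.01178349, -0.03795438]), 'gripper_width': 1.001287460754499}
scene [[501.3369279    0.         280.40541148]
 [  0.         501.3369279  207.21022887]
 [  0.           0.           1.        ]] [[ 0.71254251  0.46980549 -0.52111992  1.22185373]
 [ 0.70141069 -0.45844032  0.54576142 -0.63816085]
 [ 0.01749933 -0.75439729 -0.65618481  0.94372581]
 [ 0.          0.          0.          1.        ]]
side [[527.12780128   0.         279.63420305]
 [  0.         527.12780128 212.75288462]
 [  0.           0.           1.        ]] [[-0.99765466 -0.05438068  0.04156829  0.46489214]
 [-0.06736803  0.6726317  -0.73690443  1.36117575]
 [ 0.01211321 -0.73797651 -0.67471767  1.26160991]
 [ 0.          0.          0.          1.        ]]
[[334.28177544   0.         280.32206974]
 [  0.         334.28177544 208.68751649]
 [  0.           0.           1.        ]] [[ 1.10275725e-04 -9.51320005e-01 -3.08204859e-01  7.80217287e-02]
 [ 9.99999869e-01 -4.90182341e-05  5.09102089e-04  1.50134287e-04]
 [-4.99426660e-04 -3.08204875e-01  9.51319876e-01 -1.18660692e-01]
 [ 0.00000000e+00  0.00000000e+00  0.00000000e+00  1.00000000e+00]]
```

View pics/scene0.png

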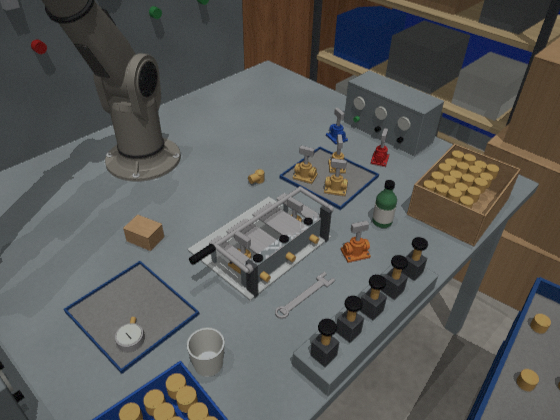

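View pics/side0.png

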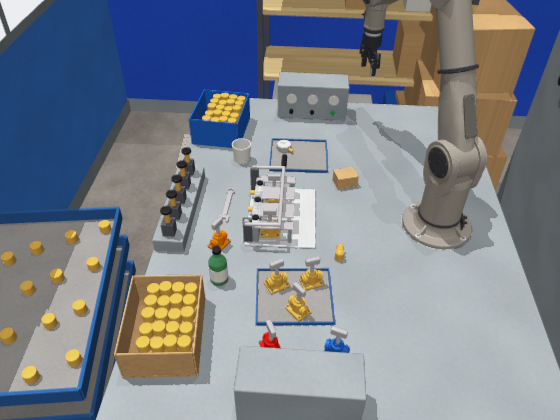

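View pics/wrist0.png

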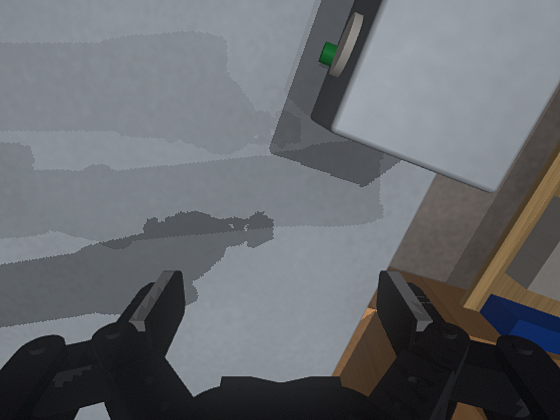

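```bash
python3 - <<'E'
from h import *
r=save('scene','sc_crop.png',(180,90,400,310),3.0) if 0 else save('scene','sc_crop.png',(185,120,395,300),3.5)
s=save('side','si_crop.png',(225,130,345,330),3.0)
q={'fixture':0.0,'seat0':.008,'seat1':.008,'seat2':.008,'mouth0':.008,'mouth1':.008,'mouth2':.008,'clamp_grip':.1,'clamp_pivot':.1,'tray_new':0,'tray_done':0,'new0':.004,'tested0':.008,'gauge':.004}
for n,z in q.items():
    for c,R in (('scene',r),('side',s)):
        for d in models.place_of(c,n)[:7]:
            if d['score']<.2: continue
            v,u=d['position']; print(n,c,round(d['score'],2),np.round([u,v],1),np.round(ray(R,u,v,z),4))
E
```

```text
fixture scene 0.69 [264.9 246. ] [0.553  0.0067 0.    ]
fixture side 0.84 [279.3 215.8] [ 0.5427 -0.0007  0.    ]
seat0 scene 0.95 [296.9 234.3] [0.5872 0.0929 0.008 ]
seat0 scene 0.93 [270.5 253.3] [ 0.5876 -0.0068  0.008 ]
seat0 scene 0.7 [244.  266.3] [ 0.5731 -0.0855  0.008 ]
seat0 scene 0.67 [132.2 313.7] [ 0.5021 -0.3636  0.008 ]
seat0 side 0.94 [268.5 234.1] [0.5724 0.1016 0.008 ]
seat0 side 0.83 [271.7 197.1] [ 0.5766 -0.0899  0.008 ]
seat0 side 0.57 [273.1 212.1] [ 0.5653 -0.0095  0.008 ]
seat1 scene 0.95 [296.9 234.3] [0.5872 0.0929 0.008 ]
seat1 scene 0.93 [270.5 253.3] [ 0.5876 -0.0068  0.008 ]
seat1 scene 0.7 [244.  266.3] [ 0.5731 -0.0855  0.008 ]
seat1 scene 0.67 [132.2 313.7] [ 0.5021 -0.3636  0.008 ]
seat1 side 0.94 [268.5 234.1] [0.5724 0.1016 0.008 ]
seat1 side 0.83 [271.7 197.1] [ 0.5766 -0.0899  0.008 ]
seat1 side 0.57 [273.1 212.1] [ 0.5653 -0.0095  0.008 ]
seat2 scene 0.95 [296.9 234.3] [0.5872 0.0929 0.008 ]
seat2 scene 0.93 [270.5 253.3] [ 0.5876 -0.0068  0.008 ]
seat2 scene 0.7 [244.  266.3] [ 0.5731 -0.0855  0.008 ]
seat2 scene 0.67 [132.2 313.7] [ 0.5021 -
[... 2651 characters left out ...]
299.  310.7] [0.4569 0.4089 0.004 ]
new0 side 0.63 [274.9 286. ] [0.5344 0.3212 0.004 ]
tested0 scene 0.74 [354.9 251.6] [0.7365 0.1534 0.008 ]
tested0 scene 0.73 [246.3 265. ] [ 0.5739 -0.0785  0.008 ]
tested0 scene 0.56 [292.9 233. ] [0.5763 0.0889 0.008 ]
tested0 side 0.76 [221.  246.5] [0.7232 0.1716 0.008 ]
tested0 side 0.51 [269.6 235.2] [0.5683 0.1065 0.008 ]
tested0 side 0.5 [273.8 198.1] [ 0.5686 -0.085   0.008 ]
gauge scene 0.69 [203.2 252.8] [ 0.4621 -0.1266  0.004 ]
gauge scene 0.68 [128.4 339.4] [ 0.552  -0.4064  0.004 ]
gauge scene 0.36 [337. 190.] [0.5386 0.3201 0.004 ]
gauge side 0.59 [280.4 147.9] [ 0.5657 -0.4044  0.004 ]
gauge side 0.25 [219.4 280.7] [0.7071 0.3135 0.004 ]
```

View pics/sc_crop.png

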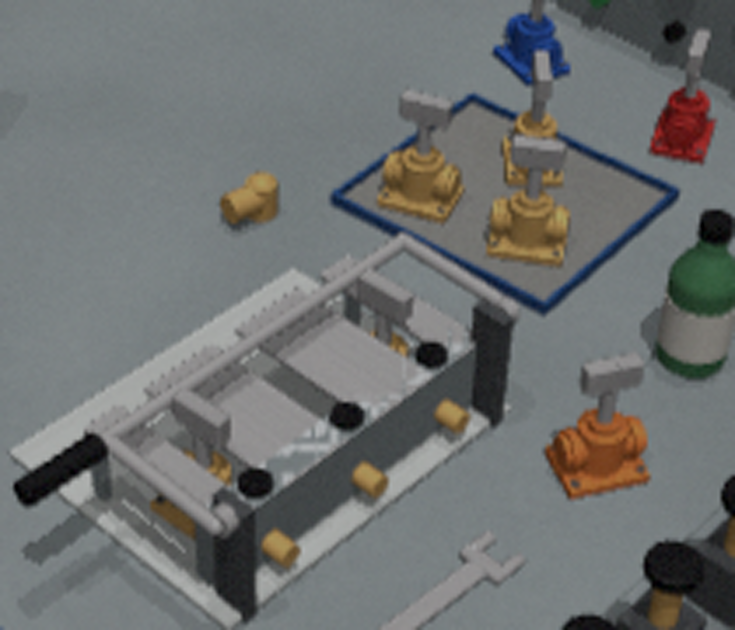

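View pics/si_crop.png

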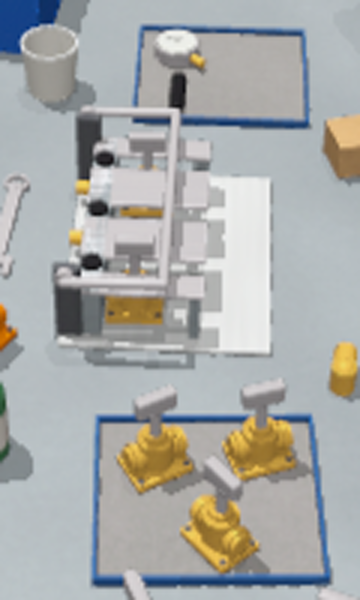

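```bash
cat > fit.py <<'E'
from h import *
from scipy.optimize import least_squares
r=cams.read_camera('scene'); s=cams.read_camera('side')
pts={'seat2':(15,90,8),'seat1':(15,0,8),'seat0':(15,-90,8),'mouth0':(-105,-90,8),'mouth1':(-105,0,8),'mouth2':(-105,90,8),'fixture':(0,0,0),'clamp_grip':(-21,-188,100),'clamp_pivot':(85,-188,100)}
obs=[]
def W(p,P):
    c,sn=np.cos(p[2]),np.sin(p[2]); x,y,z=np.array(P)/1000.
    return np.array([p[0]+c*x-sn*y,p[1]+sn*x+c*y,z])
p0=[.56,0,0]
for R,c in ((r,'scene'),(s,'side')):
    for n in ('seat0','mouth0','fixture','clamp_grip','clamp_pivot'):
        for d in models.place_of(c,n):
            if d['score']<.4: continue
            v,u=d['position']
            for m in pts:
                if m[:4]==n[:4] and (m==n or n in('seat0','mouth0')):
                    if np.hypot(*(proj(R,W(p0,pts[m]))-[u,v]))<14: obs.append((R,m,np.array([u,v])))
f=lambda p:np.concatenate([proj(R,W(p,pts[m]))-uv for R,m,uv in obs])
sol=least_squares(f,p0,loss='soft_l1'); p=sol.x
print(p,np.degrees(p[2])); 
for (R,m,uv),e in zip(obs,f(p).reshape(-1,2)): print(m,e.round(1))
def draw(R,p,fn,crop,sc):
    im=cv2.resize(R['pixels'][crop[1]:crop[3],crop[0]:crop[2],::-1],None,fx=sc,fy=sc,interpolation=cv2.INTER_CUBIC)
    def L(a,b,col):
        q=[tuple(int(t) for t in (proj(R,W(p,k))+.5-np.array(crop[:2]))*sc) for k in (a,b)]; cv2.line(im,q[0],q[1],col,1)
    def box(x0,x1,y0,y1,z,col):
        c=[(x0,y0,z),(x1,y0,z),(x1,y1,z),(x0,y1,z)]
        for i in range(4): L(c[i],c[(i+1)%4],col)
    box(-140,95,-150,150,8,(0,0,255)); 
    for y in (-90,0,90): box(-65,75,y-12,y+12,74,(0,255,0)); 
    for y in(-90,90): box(-7,37,y-7,y+7,116,(255,0,255))
    L((-21,-221,100),(-21,149,100),(255,0,0)); L((85,149,100),(-21,149,100),(255,0,0))
    cv2.imwrite('pics/'+fn,im)
if __name__=='__main__':
    draw(r,p,'fa.png',(185,170,345,300),4.5); draw(s,p,'fb.png',(230,140,350,260),5)
E
python3 fit.py
```

```text
[0.56022875 0.00392393 0.01072625] 0.6145687852448424
seat0 [ 1.2 -0.6]
seat2 [-1.4 -3.3]
seat1 [-4.5 -0.2]
mouth1 [ 1.  -0.3]
mouth2 [-0.6 -3.4]
mouth0 [ 4.3 -0.2]
fixture [-0.   0.6]
clamp_grip [-3.2  3. ]
clamp_pivot [-0.7 -0.3]
seat1 [-2.3  2.3]
seat0 [ 0.  -0.7]
seat2 [0.3 0.1]
mouth0 [-1.8  0.5]
mouth2 [-0.1  0.3]
mouth1 [-0.1 -1.1]
fixture [-3.5 -0.2]
```

View pics/fa.png

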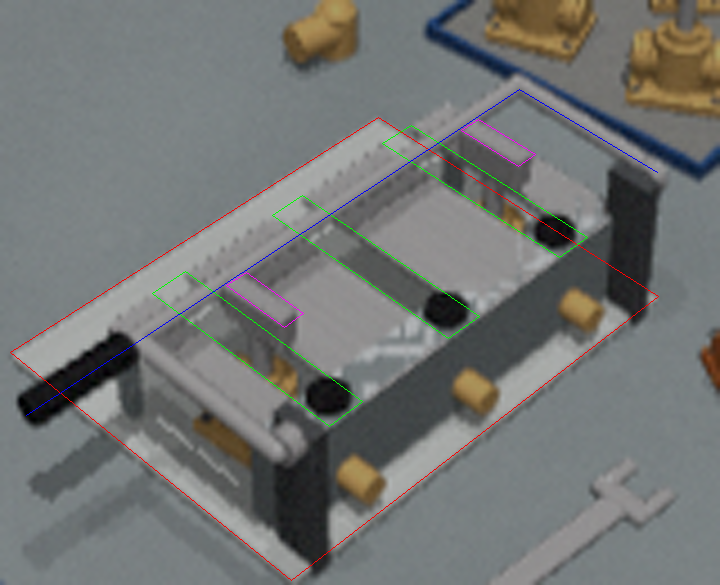

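View pics/fb.png

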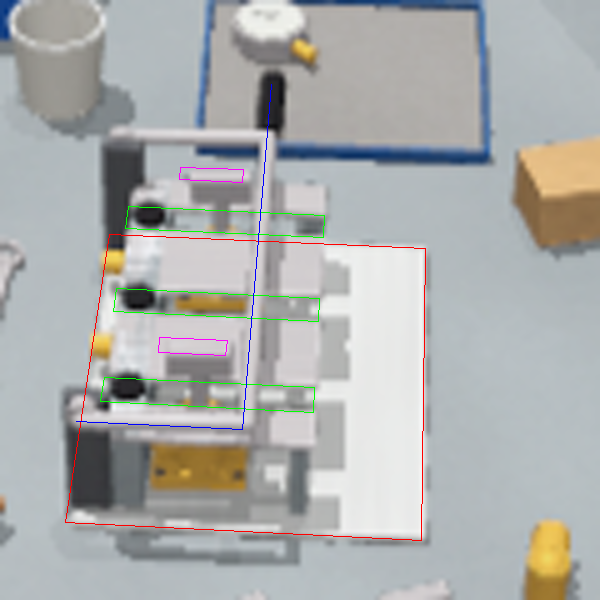

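Call:
move_arm(steps=[1,1.6,3.6,1.6,0,0,6,1,1.6,3.6,1.6,0,0,6,1,1.6,3.6,1.6,0,0,6,1,1.6,3.6,1.6,0,0,6,1,1.6,3.6,1.6,0,0,6,1,1.6,3.6,1.6,0,0,6])

```text
t: 2.85
eef_pos: [0.3296, -0.4159, 0.3531]
tool_rot: [0.0, 0.881, 0.473, -0.0]
contact_force: [0.6, -0.5, 0.5]
gripper_width: 1.001
```

Call:
move_arm(steps=[1,1.6,3.6,1.6,0,0,6,1,1.6,3.6,1.6,0,0,6,1,1.6,3.6,1.6,0,0,6,1,1.6,3.6,1.6,0,0,6,1,1.6,3.6,1.6,0,0,6,1,1.6,3.6,1.6,0,0,4,1,0,0,0,0,0,0,1,0,0,0,0,0,0])

```text
t: 3.65
eef_pos: [0.4255, -0.2009, 0.4488]
tool_rot: [0.001, 0.705, 0.709, -0.0]
contact_force: [0.5, -0.8, -0.4]
gripper_width: 1.002
```

```bash
cat >> h.py <<'E'
from scipy.spatial.transform import Rotation as Ro
def tp():
    o=status.get_obs(); T=np.eye(4); w,x,y,z=o['tool_rot']; T[:3,:3]=Ro.from_quat([x,y,z,w]).as_matrix(); T[:3,3]=o['eef_pos']
    yaw=np.degrees(np.arctan2(T[1,0],T[0,0])); print('t',round(o['t'],2),'tcp',T[:3,3].round(4),'yaw',yaw.round(1),'tilt',np.degrees(np.arccos(-T[2,2])).round(2),'q',o['q'].round(2),'F',o['contact_force'].round(1),'w',round(o['gripper_width'],3))
    return T
def wrist(fn=None,crop=None,scale=1):
    T=tp(); r=cams.read_camera('wrist'); r['T']=T@r['T_tool_cam']
    if fn:
        p=r['pixels'][:,:,::-1].copy()
        if crop: a,b,c,d=crop; p=p[b:d,a:c]
        if scale!=1: p=cv2.resize(p,None,fx=scale,fy=scale,interpolation=cv2.INTER_CUBIC)
        cv2.imwrite('pics/'+fn,p)
    return r
E
python3 - <<'E'
from h import *
wrist('w1.png')
E
```

```text
t 3.65 tcp [ 0.4255 -0.2009  0.4488] yaw 90.3 tilt 0.08 q [ 0.72  0.02 -0.42  1.71  0.01  1.4   0.31] F [ 0.5 -0.8 -0.4] w 1.002
```

View pics/w1.png

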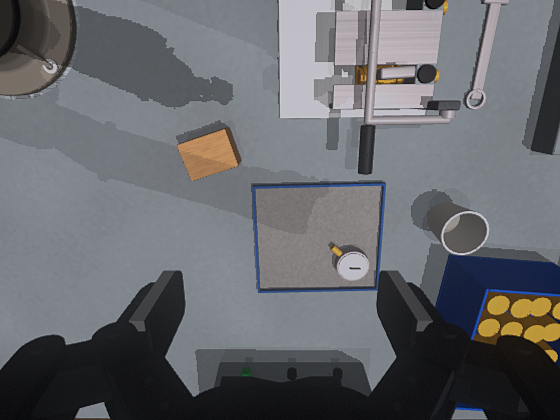

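Call:
move_arm(steps=[1,1.5,4,0,0,0,0,1,1.5,4,0,0,0,0,1,1.5,4,0,0,0,0,1,1.5,4,0,0,0,0,1,1.5,4,0,0,0,0,1,1.5,4,0,0,0,0,1,0,0,0,0,0,0,1,0,0,0,0,0,0])

```text
t: 4.5
eef_pos: [0.5153, 0.0375, 0.4473]
tool_rot: [-0.001, 0.706, 0.708, -0.001]
contact_force: [-0.7, -1.1, -0.1]
gripper_width: 0.998
```

```bash
python3 - <<'E'
from h import *
import pickle
r=wrist('w2.png'); pickle.dump(r,open('w2.pkl','wb'))
for n,z in (('seat0',.008),('mouth0',.008),('clamp_grip',.1),('clamp_pivot',.1),('new0',.004),('tested0',.008),('fixture',0),('tray_done',0),('tray_new',0),('gauge',.004)):
    for d in models.place_of('wrist',n):
        if d['score']<.3: continue
        v,u=d['position']; print(n,round(d['score'],2),np.round([u,v],1),np.round(ray(r,u,v,z),4))
E
```

```text
t 4.5 tcp [0.5153 0.0375 0.4473] yaw 90.2 tilt 0.11 q [ 0.4   0.14 -0.66  1.61  0.09  1.42 -0.27] F [-0.7 -1.1 -0.1] w 0.998
seat0 0.77 [315.3 169.9] [0.5726 0.0043 0.008 ]
seat0 0.73 [171.   54.1] [0.3459 0.1826 0.008 ]
mouth0 0.98 [242. 118.] [0.4514 0.0887 0.008 ]
mouth0 0.91 [245.5 224. ] [ 0.4517 -0.0938  0.008 ]
mouth0 0.8 [247.6 171.6] [0.458 0.001 0.008]
mouth0 0.71 [317.5 171.3] [0.5764 0.0019 0.008 ]
clamp_grip 0.9 [297.7 295.5] [ 0.5421 -0.1809  0.1   ]
tested0 0.76 [308.6 220.5] [ 0.5639 -0.0867  0.008 ]
tested0 0.72 [423.5  75.6] [0.7353 0.1532 0.008 ]
tested0 0.67 [316.4 118.4] [0.5714 0.0885 0.008 ]
fixture 0.95 [307.7 174. ] [ 0.5606 -0.0045  0.    ]
tray_done 0.57 [272.3 345.4] [ 0.4981 -0.3623  0.    ]
gauge 0.79 [299.4 362.9] [ 0.5544 -0.4027  0.004 ]
```

View pics/w2.png

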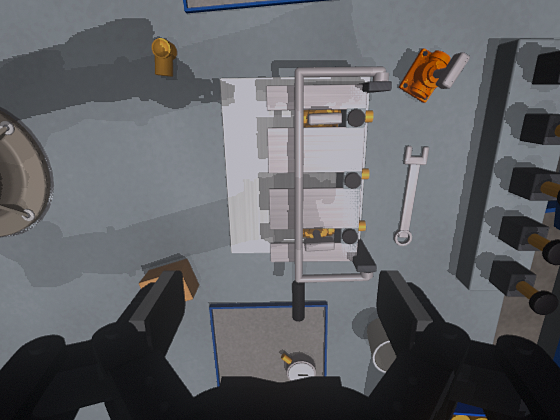

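```bash
cat > dr.py <<'E'
from h import *
import pickle,sys
def W(p,P):
    c,sn=np.cos(p[2]),np.sin(p[2]); x,y,z=np.array(P)/1000.
    return np.array([p[0]+c*x-sn*y,p[1]+sn*x+c*y,z])
def draw(R,p,fn,crop,sc,ang=0.):
    im=cv2.resize(R['pixels'][crop[1]:crop[3],crop[0]:crop[2],::-1],None,fx=sc,fy=sc,interpolation=cv2.INTER_CUBIC)
    def L(a,b,col):
        q=[tuple(int(t) for t in (proj(R,W(p,k))+.5-np.array(crop[:2]))*sc) for k in (a,b)]; cv2.line(im,q[0],q[1],col,1)
    def box(x0,x1,y0,y1,z,col):
        c=[(x0,y0,z),(x1,y0,z),(x1,y1,z),(x0,y1,z)]
        for i in range(4): L(c[i],c[(i+1)%4],col)
    box(-140,95,-150,150,8,(0,0,255)); 
    for y in (-90,0,90): box(-65,75,y-12,y+12,74,(0,255,0)); box(-7,37,y-7,y+7,116,(255,0,255))
    x=85-106*np.cos(ang); z=100+106*np.sin(ang)
    L((x,-221,z),(x,149,z),(255,0,0)); L((85,149,100),(x,149,z),(255,0,0)); L((85,-149,100),(x,-149,z),(255,0,0))
    cv2.imwrite('pics/'+fn,im)
E
python3 - <<'E'
from dr import *
r=pickle.load(open('w2.pkl','rb'))
for u,v in ((221,79),(230,253)): print(ray(r,u,v,.008))
draw(r,[.5602,.0039,.0107],'w2o.png',(210,50,400,340),2.7*0.75)
for p,n in (([.5625,.0,-.005],'w2p.png'),):draw(r,p,n,(205,50,395,270),3.6)
E
```

```text
[0.42050238 0.14736031 0.008     ]
[ 0.42165461 -0.1506413   0.008     ]
```

View pics/w2p.png

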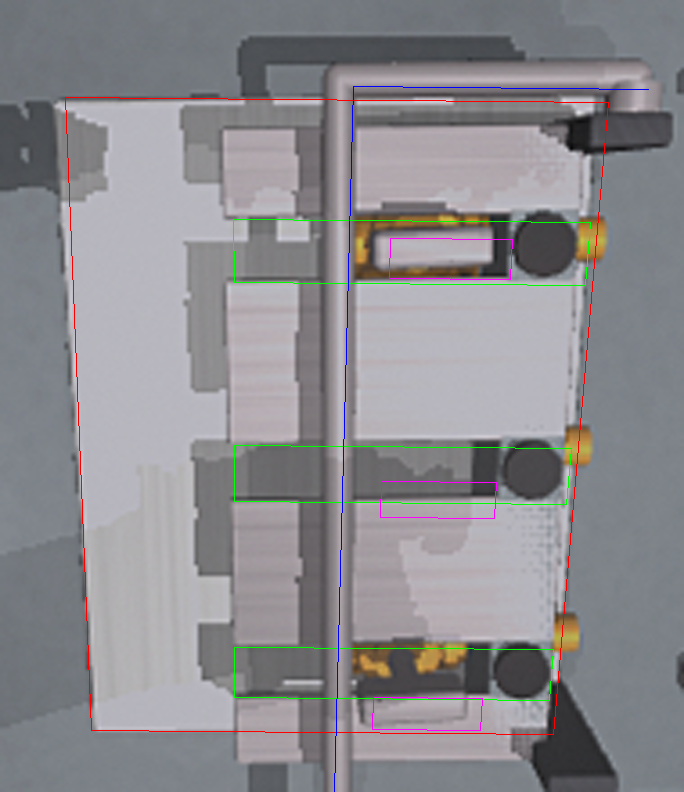

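View pics/w2o.png

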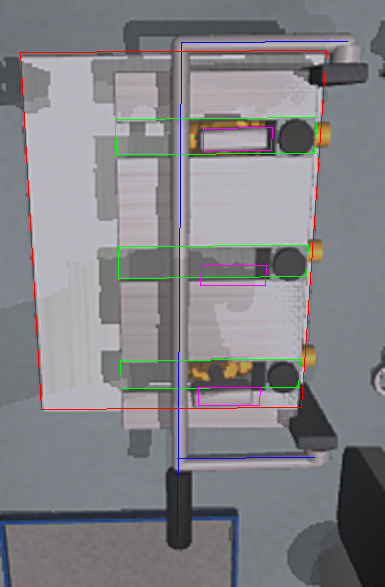

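```bash
python3 - <<'E'
from dr import *
r=pickle.load(open('w2.pkl','rb'))
draw(r,[.5602,.0039,.0107],'a.png',(210,60,385,270),2.8)
draw(r,[.5605,.0010,.0080],'b.png',(210,60,385,270),2.8)
a,b=cv2.imread('pics/a.png'),cv2.imread('pics/b.png'); a=a[:,:395];b=b[:,:395]
cv2.imwrite('pics/ab.png',np.hstack([a,b]))
E
```

```text
(no output)
```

View pics/ab.png

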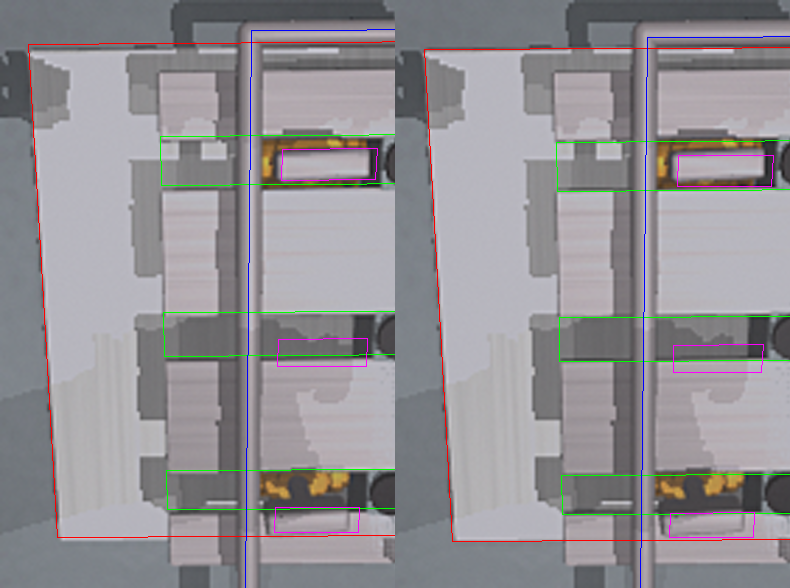

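Call:
move_arm(steps=[1,0.4,-3.8,-3.3,0,0,0,1,0.4,-3.8,-3.3,0,0,0,1,0.4,-3.8,-3.3,0,0,0,1,0.4,-3.8,-3.3,0,0,0,1,0.4,-3.8,-3.3,0,0,0,1,0.4,-3.8,-3.3,0,0,0,1,0,0,0,0,0,0,1,0,0,0,0,0,0], newtons=25)

```text
t: 5.85
eef_pos: [0.5385, -0.1879, 0.2513]
tool_rot: [-0.001, 0.707, 0.708, -0.0]
contact_force: [-0.1, 2.1, 0.3]
gripper_width: 1.002
```

```bash
python3 - <<'E'
from h import *
r=wrist('w3.png')
for n,z in (('clamp_grip',.1),):
    for d in models.place_of('wrist',n):
        v,u=d['position']; print(n,round(d['score'],2),np.round([u,v],1),np.round(ray(r,u,v,z),4))
E
```

```text
t 5.85 tcp [ 0.5385 -0.1879  0.2513] yaw 90.1 tilt 0.13 q [ 0.63  0.36 -0.51  1.79  0.2   1.05  0.05] F [-0.1  2.1  0.3] w 1.002
clamp_grip 0.68 [283.9 197.6] [ 0.5404 -0.187   0.1   ]
clamp_grip 0.43 [484.3  34.1] [ 0.6851 -0.0633  0.1   ]
```

View pics/w3.png

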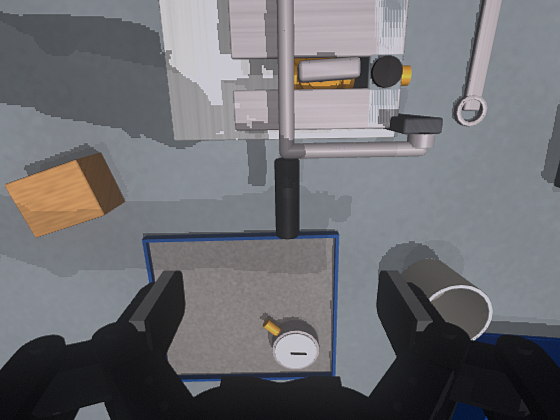

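Call:
move_arm(steps=[1,0.2,0,-4,0,0,0,1,0,0,-4,0,0,0,1,0,0,-3.5,0,0,0,1,0,0,-2,0,0,0,1,0,0,-1,0,0,0,1,0,0,0,0,0,0,-1,0,0,0,0,0,0,-1,0,0,0,0,0,0], newtons=25)

```text
t: 6.75
eef_pos: [0.5422, -0.1872, 0.1089]
tool_rot: [0.001, 0.706, 0.709, 0.001]
contact_force: [-1.0, -0.1, 0.5]
gripper_width: 0.692
```

Call:
move_arm(steps=[-1,0,0,0,0,0,0,-1,0,0,0,0,0,0,-1,0,0,0,0,0,0,-1,0,0,0,0,0,0])

```text
t: 7.15
eef_pos: [0.5435, -0.1874, 0.1083]
tool_rot: [0.002, 0.706, 0.709, 0.002]
contact_force: [5.7, 0.0, -1.3]
gripper_width: 0.222
```

Call:
move_arm(steps=[-1,0.1,0,1.48,0,0,0,-1,0.31,0,1.45,0,0,0,-1,0.5,0,1.39,0,0,0,-1,0.7,0,1.31,0,0,0,-1,0.87,0,1.2,0,0,0,-1,1.03,0,1.06,0,0,0,-1,0,0,0,0,0,0])

```text
t: 7.85
eef_pos: [0.574, -0.1869, 0.1862]
tool_rot: [-0.002, 0.706, 0.708, -0.002]
contact_force: [-8.6, 1.4, 8.4]
gripper_width: 0.222
```

```bash
python3 - <<'E'
from h import *
tp();save('scene','s4.png',(180,120,400,310),2.5)
E
```

```text
t 7.85 tcp [ 0.574  -0.1869  0.1862] yaw 90.2 tilt 0.36 q [ 0.57  0.48 -0.48  1.77  0.26  0.96 -0.01] F [-8.6  1.4  8.4] w 0.222
```

View pics/s4.png

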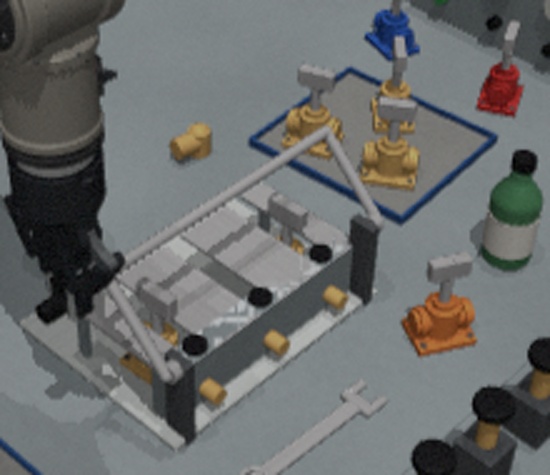

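The lever is following (bar lifted, grip held at about crop (105,270)). Continue the arc.

Call:
move_arm(steps=[-1,1.16,0,0.91,0,0,0,-1,1.28,0,0.74,0,0,0,-1,1.37,0,0.55,0,0,0,-1,1.44,0,0.36,0,0,0,-1,1.47,0,0.15,0,0,0,-1,1.3,0,-0.02,0,0,0,-1,0,0,0,0,0,0,-1,0,0,0,0,0,0])

```text
t: 8.7
eef_pos: [0.6569, -0.1861, 0.2136]
tool_rot: [0.0, 0.705, 0.709, 0.001]
contact_force: [-0.5, 2.7, 2.7]
gripper_width: 0.224
```

```bash
python3 - <<'E'
from h import *
tp();save('scene','s5.png',(180,120,400,310),2.5)
E
```

```text
t 8.7 tcp [ 0.6569 -0.1861  0.2136] yaw 90.3 tilt 0.09 q [ 0.5   0.57 -0.47  1.55  0.28  1.09 -0.02] F [-0.5  2.7  2.7] w 0.224
```

View pics/s5.png

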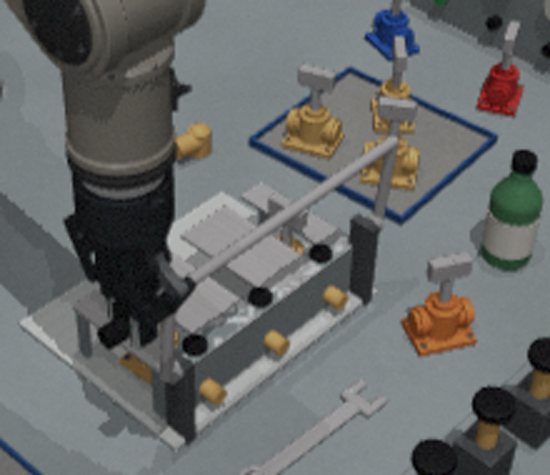

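Call:
move_arm(steps=[1,0,0,0,0,0,0,1,0,0,0,0,0,0,1,0,0,0,0,0,0,1,0,0,2,0,0,0,1,0,0,4,0,0,0,1,0,0,4,0,0,0,1,-1,1,1,0,0,8,1,-1,1,0,0,0,8])

```text
t: 9.55
eef_pos: [0.6372, -0.1676, 0.3258]
tool_rot: [0.002, 0.599, 0.801, 0.001]
contact_force: [-0.4, 0.2, -1.2]
gripper_width: 0.999
```

Call:
move_arm(steps=[1,-1,1,0,0,0,8.5,1,-1,1,0,0,0,8.5,1,-1,1,0,0,0,8.5,1,-1,1,0,0,0,8.5,1,-1,1,0,0,0,8.5,1,-1,1,0,0,0,8.5,1,0,1,0,0,0,8.5,1,0,1,0,0,0,8.5])

```text
t: 10.35
eef_pos: [0.5758, -0.0875, 0.323]
tool_rot: [-0.0, 0.048, 0.999, -0.0]
contact_force: [-0.5, -0.6, 0.0]
gripper_width: 0.999
```

Call:
move_arm(steps=[1,0,0,0,0,0,6,1,0,0,0,0,0,0])

```text
t: 10.55
eef_pos: [0.5761, -0.0875, 0.3229]
tool_rot: [-0.0, -0.002, 1.0, -0.0]
contact_force: [-0.0, -1.0, 0.4]
gripper_width: 1.003
```

```bash
python3 - <<'E'
from h import *
r=wrist('w6.png')
s=save('scene','s6.png',(180,120,400,310),2.5)
for n,z in (('tested0',.008),('seat0',.008),('clamp_grip',.2)):
    for d in models.place_of('wrist',n):
        v,u=d['position']; print(n,round(d['score'],2),np.round([u,v],1),np.round(ray(r,u,v,z),4))
E
```

```text
t 10.55 tcp [ 0.5761 -0.0875  0.3229] yaw -179.7 tilt 0.02 q [ 0.7   0.39 -0.86  1.66  0.31  1.24  1.35] F [-0.  -1.   0.4] w 1.003
tested0 0.77 [443.9 271.5] [0.7306 0.1495 0.008 ]
tested0 0.75 [277.5 163.1] [ 0.5737 -0.092   0.008 ]
seat0 0.61 [347.4 166.3] [ 5.775e-01 -5.000e-04  8.000e-03]
```

View pics/w6.png

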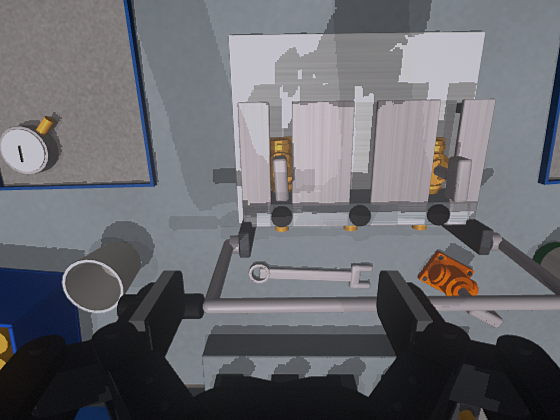

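View pics/s6.png

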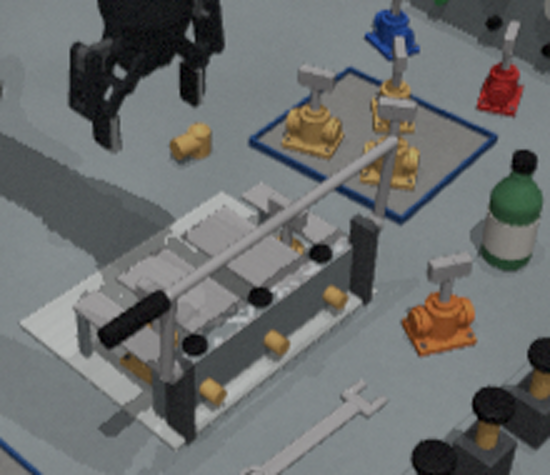

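```bash
python3 - <<'E'
from h import *
r=wrist('w7.png',(230,90,510,240),2.8)
for u,v in ((280,157),(280,178),(460,180)): print(ray(r,u,v,.116))
E
```

```text
t 10.8 tcp [ 0.5763 -0.0877  0.323 ] yaw -179.9 tilt 0.02 q [ 0.7   0.39 -0.86  1.66  0.31  1.24  1.35] F [-0.2  0.9 -0.8] w 1.001
[ 0.54877002 -0.08874343  0.116     ]
[ 0.5696553  -0.08871867  0.116     ]
[0.5713745  0.09040326 0.116     ]
```

View pics/w7.png

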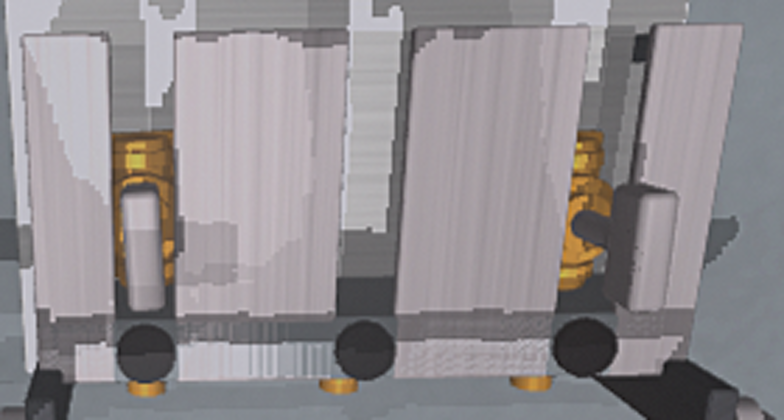

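Call:
move_arm(steps=[1,-0.2,-0.1,-4.5,0,0,0,1,0,0,-4.5,0,0,0,1,0,0,-4.5,0,0,0,1,0,0,-4,0,0,0,1,0,0,-2.5,0,0,0,1,0,0,-1,0,0,0,0.2,0,0,0,0,0,0,-1,0,0,0,0,0,0], newtons=60)

```text
t: 11.65
eef_pos: [0.5754, -0.0881, 0.1144]
tool_rot: [0.001, -0.002, 1.0, -0.0]
contact_force: [0.2, -0.3, 0.9]
gripper_width: 0.69
```

Call:
move_arm(steps=[-1,0,0,0,0,0,0,-1,0,0,0,0,0,0,-1,0,0,0,0,0,0,-1,0,0,0,0,0,0])

```text
t: 12.05
eef_pos: [0.575, -0.0881, 0.114]
tool_rot: [0.001, -0.002, 1.0, -0.0]
contact_force: [-0.3, -0.5, 6.0]
gripper_width: 0.151
```

```bash
python3 - <<'E'
from h import *
r=wrist('w8.png')
E
```

```text
t 12.05 tcp [ 0.575  -0.0881  0.114 ] yaw -179.8 tilt 0.1 q [ 0.6   0.61 -0.73  1.86  0.52  0.87  1.18] F [-0.3 -0.5  6. ] w 0.151
```

View pics/w8.png

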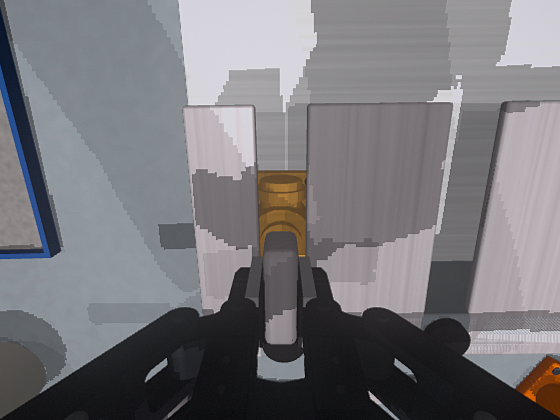

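Call:
move_arm(steps=[-1,0,0,0.4,0,0,0,-1,-1.5,0,0,0,0,0,-1,-2,0,0,0,0,0,-1,-2,0,0,0,0,0,-1,-2,0,0,0,0,0,-1,-2,-0.1,0,0,0,0,-1,-2,0,0,0,0,0,-1,-1.5,0,0,0,0,0])

```text
t: 12.9
eef_pos: [0.442, -0.0895, 0.1165]
tool_rot: [-0.001, -0.002, 1.0, -0.0]
contact_force: [-0.0, 0.2, -3.7]
gripper_width: 0.15
```

```bash
python3 - <<'E'
from h import *
r=wrist('w9.png')
E
```

```text
t 12.9 tcp [ 0.442  -0.0895  0.1165] yaw -179.8 tilt 0.15 q [ 0.74  0.43 -0.8   2.15  0.47  0.74  1.2 ] F [-0.   0.2 -3.7] w 0.15
```

View pics/w9.png

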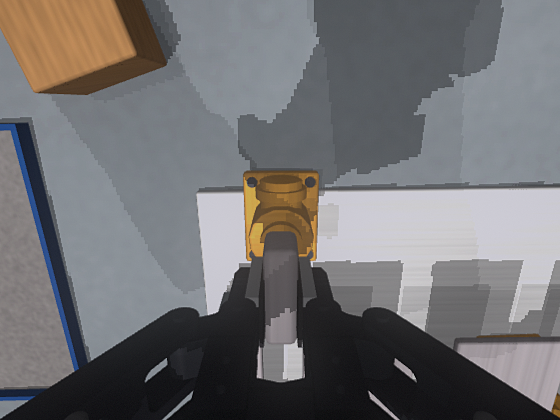

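Call:
move_arm(steps=[-1,0,0,3,0,0,0,-1,0,0,4,0,0,0,-1,0,-2,2,0,0,0,-1,1,-3.5,0,0,0,0,-1,2,-3.5,0,0,0,0,-1,2,-3.5,0,0,0,0,-1,2,-3.5,0,0,0,0,-1,2,-3.5,0,0,0,0], newtons=80)

```text
t: 13.75
eef_pos: [0.5344, -0.2859, 0.2063]
tool_rot: [-0.001, -0.002, 1.0, 0.0]
contact_force: [1.1, 0.3, -3.8]
gripper_width: 0.148
```

Call:
move_arm(steps=[-1,1.3,-1.5,0,0,0,0,-1,0,0,-3,0,0,0,-1,0,0,-3,0,0,0,-1,0,0,-1.5,0,0,0,-1,0,0,-0.5,0,0,0,-1,0,0,0,0,0,0])

```text
t: 14.35
eef_pos: [0.5472, -0.299, 0.1268]
tool_rot: [-0.0, -0.002, 1.0, 0.0]
contact_force: [0.4, -0.1, -2.9]
gripper_width: 0.148
```

```bash
python3 - <<'E'
from h import *
r=wrist('w10.png')
E
```

```text
t 14.35 tcp [ 0.5472 -0.299   0.1268] yaw -179.8 tilt 0.06 q [ 0.91  0.64 -0.71  1.75  0.5   0.94  1.57] F [ 0.4 -0.1 -2.9] w 0.148
```

View pics/w10.png

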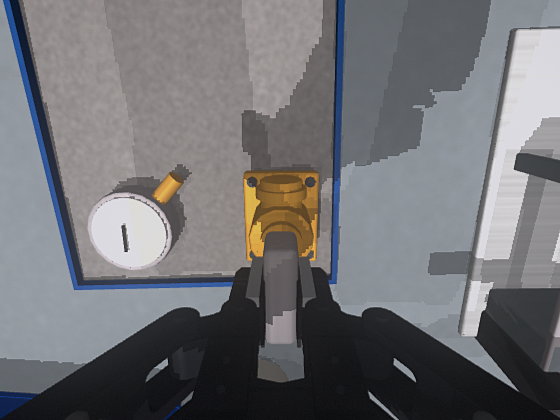

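Call:
move_arm(steps=[-1,-1,-0.5,-0.5,0,0,0,-1,0,0,-0.7,0,0,0,-1,0,0,-0.4,0,0,0,-1,0,0,-0.1,0,0,0,-1,0,0,0,0,0,0])

```text
t: 14.9
eef_pos: [0.5375, -0.3043, 0.1102]
tool_rot: [0.0, -0.002, 1.0, -0.0]
contact_force: [0.0, 0.8, -3.0]
gripper_width: 0.146
```

Call:
move_arm(steps=[-1,0,0,-0.2,0,0,0,-1,0,0,0,0,0,0])

```text
t: 15.1
eef_pos: [0.5378, -0.3041, 0.1101]
tool_rot: [0.0, -0.002, 1.0, -0.001]
contact_force: [-6.6, 0.5, 12.9]
gripper_width: 0.151
```

Touching the tray floor. Open and rise.

Call:
move_arm(steps=[1,0,0,0,0,0,0,1,0,0,0,0,0,0,1,0,0,0,0,0,0,1,0,0,3,0,0,0,1,0,0,4,0,0,0,1,0,0,4,0,0,0,1,0.5,3,1.5,0,0,0,1,0.5,4.5,0,0,0,0], newtons=60)

```text
t: 15.9
eef_pos: [0.5489, -0.2319, 0.2358]
tool_rot: [0.003, 0.001, 1.0, -0.001]
contact_force: [0.8, 0.8, 0.5]
gripper_width: 1.0
```

```bash
python3 - <<'E'
from h import *
r=wrist('w11.png')
E
```

```text
t 15.9 tcp [ 0.5489 -0.2319  0.2358] yaw 179.9 tilt 0.34 q [ 0.89  0.48 -0.8   1.74  0.39  1.08  1.54] F [0.8 0.8 0.5] w 1.0
```

View pics/w11.png

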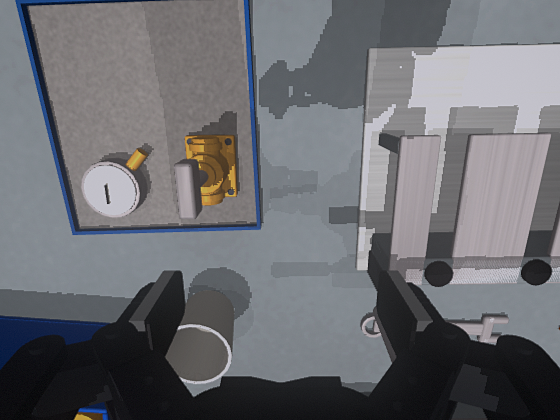

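Call:
move_arm(steps=[1,0.3,4,0,0,0,0,1,0.3,4,0,0,0,0,1,0.3,4,0,0,0,0,1,0.3,4,0,0,0,0,1,0.3,4,0,0,0,0,1,0.3,4,0,0,0,0,1,0.3,4,0,0,0,0,1,0.3,4.3,0,0,0,0])

```text
t: 16.75
eef_pos: [0.5714, 0.0949, 0.2328]
tool_rot: [-0.0, -0.002, 1.0, -0.0]
contact_force: [-0.1, 0.7, -0.3]
gripper_width: 1.0
```

```bash
python3 - <<'E'
from h import *
r=wrist('w12.png')
E
```

```text
t 16.75 tcp [0.5714 0.0949 0.2328] yaw -179.8 tilt 0.01 q [ 0.38  0.48 -0.86  1.77  0.41  1.08  0.95] F [-0.1  0.7 -0.3] w 1.0
```

View pics/w12.png

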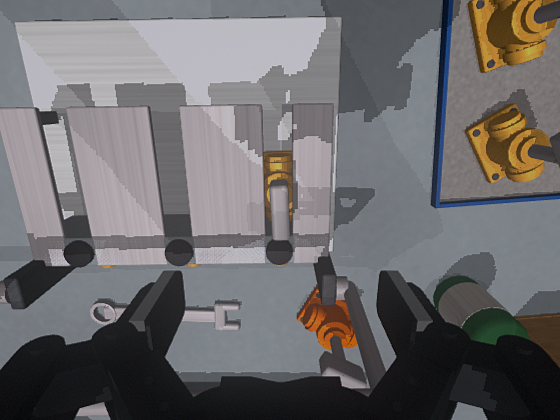

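Call:
move_arm(steps=[1,0.3,0,-4.5,0,0,0,1,0,0,-4,0,0,0,1,0,0,-2.4,0,0,0,1,0,0,-1,0,0,0,1,0,0,0,0,0,0,-1,0,0,0,0,0,0,-1,0,0,0,0,0,0,-1,0,0,0,0,0,0], newtons=60)

```text
t: 17.6
eef_pos: [0.5751, 0.0939, 0.1154]
tool_rot: [0.001, -0.002, 1.0, 0.0]
contact_force: [-0.2, 0.1, 0.2]
gripper_width: 0.518
```

Call:
move_arm(steps=[-1,0,0,0,0,0,0,-1,0,0,0,0,0,0,-1,0,0,0,0,0,0])

```text
t: 17.9
eef_pos: [0.5747, 0.094, 0.1146]
tool_rot: [0.001, -0.002, 1.0, 0.0]
contact_force: [1.5, 0.4, 3.1]
gripper_width: 0.148
```

```bash
python3 - <<'E'
from h import *
r=wrist('w13.png')
E
```

```text
t 17.9 tcp [0.5747 0.094  0.1146] yaw -179.8 tilt 0.07 q [ 0.3   0.62 -0.77  1.86  0.55  0.89  0.84] F [1.5 0.4 3.1] w 0.148
```

View pics/w13.png

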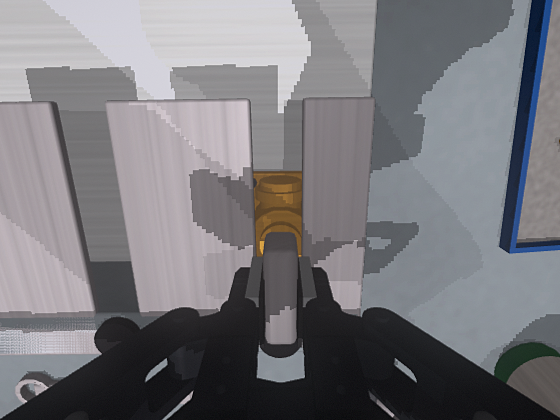

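Call:
move_arm(steps=[-1,0,0,0.4,0,0,0,-1,-1.5,0,0,0,0,0,-1,-2,0,0,0,0,0,-1,-2,0,0,0,0,0,-1,-2,0,0,0,0,0,-1,-2,-0.1,0,0,0,0,-1,-2,0,0,0,0,0,-1,-1.5,0,0,0,0,0])

```text
t: 18.75
eef_pos: [0.4422, 0.0922, 0.1175]
tool_rot: [-0.001, -0.002, 1.0, -0.001]
contact_force: [-0.3, -0.6, -3.4]
gripper_width: 0.151
```

Call:
move_arm(steps=[-1,0,0,3,0,0,0,-1,0,-2,4,0,0,0,-1,0,-4,2,0,0,0,-1,0,-4,0,0,0,0,-1,0,-4,0,0,0,0,-1,0,-4,0,0,0,0,-1,0,-4,0,0,0,0,-1,0,-4,0,0,0,0], newtons=80)

```text
t: 19.55
eef_pos: [0.4432, -0.1688, 0.2077]
tool_rot: [-0.001, -0.002, 1.0, 0.0]
contact_force: [1.1, -0.5, -4.4]
gripper_width: 0.146
```

Call:
move_arm(steps=[-1,0,-4,0,0,0,0,-1,0,-4,0,0,0,0,-1,0,-4,0,0,0,0,-1,0,-3,0,0,0,0,-1,0,0,-4,0,0,0,-1,0,0,-3.5,0,0,0,-1,0,0,0,0,0,0])

```text
t: 20.25
eef_pos: [0.4402, -0.3157, 0.1283]
tool_rot: [-0.004, -0.002, 1.0, 0.003]
contact_force: [-1.2, 0.0, -4.5]
gripper_width: 0.147
```

```bash
python3 - <<'E'
from h import *
r=wrist('w14.png')
E
```

```text
t 20.25 tcp [ 0.4402 -0.3157  0.1283] yaw -179.8 tilt 0.62 q [ 1.06  0.53 -0.71  1.94  0.45  0.85  1.69] F [-1.2  0.  -4.5] w 0.147
```

View pics/w14.png

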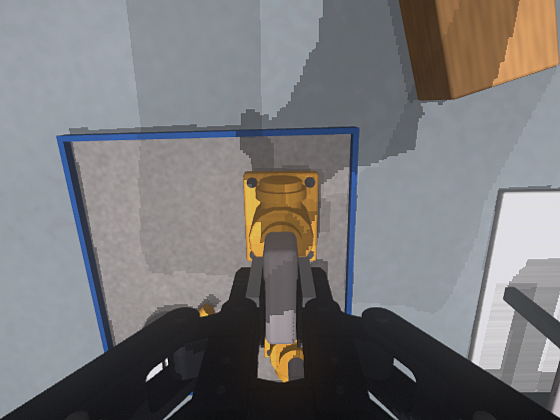

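Call:
move_arm(steps=[-1,0,0,-1,0,0,0,-1,0,0,-0.6,0,0,0,-1,0,0,-0.3,0,0,0,-1,0,0,0,0,0,0])

```text
t: 20.7
eef_pos: [0.4444, -0.3173, 0.1143]
tool_rot: [0.0, -0.002, 1.0, -0.0]
contact_force: [0.5, 0.6, -4.9]
gripper_width: 0.147
```

Call:
move_arm(steps=[-1,0,0,-0.3,0,0,0,-1,0,0,-0.2,0,0,0,-1,0,0,0,0,0,0])

```text
t: 21.0
eef_pos: [0.4449, -0.3174, 0.1106]
tool_rot: [0.0, -0.002, 1.0, -0.001]
contact_force: [-4.4, 1.3, 10.2]
gripper_width: 0.146
```

Call:
move_arm(steps=[1,0,0,0,0,0,0,1,0,0,0,0,0,0,1,0,0,0,0,0,0,1,0,0,3,0,0,0,1,0,0,4,0,0,0,1,0,0,4,0,0,0,1,0.3,3,3,0,0,0,1,0.3,4,2,0,0,0], newtons=60)

```text
t: 21.8
eef_pos: [0.4511, -0.2485, 0.2713]
tool_rot: [0.001, 0.0, 1.0, -0.001]
contact_force: [0.4, 0.9, -0.2]
gripper_width: 0.999
```

```bash
python3 - <<'E'
from h import *
r=wrist('w15.png')
E
```

```text
t 21.8 tcp [ 0.4511 -0.2485  0.2713] yaw 180.0 tilt 0.2 q [ 1.09  0.3  -0.85  1.88  0.26  1.07  1.72] F [ 0.4  0.9 -0.2] w 0.999
```

View pics/w15.png

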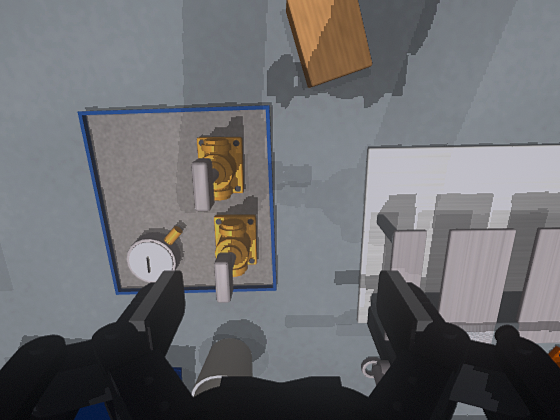

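Call:
move_arm(steps=[1,0.4,4.5,0.5,0,0,0,1,0.4,4.5,0.5,0,0,0,1,0.4,4.5,0.5,0,0,0,1,0.4,4.5,0.5,0,0,0,1,0.4,4.5,0.5,0,0,0,1,0.4,4.5,0.5,0,0,0,1,0.4,4.5,0.5,0,0,0,1,0.4,4.5,0.5,0,0,0])

```text
t: 22.65
eef_pos: [0.4822, 0.1143, 0.3092]
tool_rot: [0.0, -0.002, 1.0, -0.0]
contact_force: [0.8, 0.0, -0.7]
gripper_width: 0.999
```

Call:
move_arm(steps=[1,0,4.5,0,0,0,0,1,0,4.5,0,0,0,0,1,0,4.5,0,0,0,0,1,0,4.5,0,0,0,0,1,0,4,0,0,0,0,1,0,0,0,0,0,0,1,0,0,0,0,0,0])

```text
t: 23.35
eef_pos: [0.4817, 0.3338, 0.3085]
tool_rot: [-0.0, -0.003, 1.0, 0.0]
contact_force: [-0.1, -0.6, -1.0]
gripper_width: 0.999
```

```bash
python3 - <<'E'
from h import *
import pickle
r=wrist('w16.png'); pickle.dump(r,open('w16.pkl','wb'))
for n,z in (('new0',.004),('tray_new',0)):
    for d in models.place_of('wrist',n):
        v,u=d['position']; print(n,round(d['score'],2),np.round([u,v],1),np.round(ray(r,u,v,z),4))
E
```

```text
t 23.35 tcp [0.4817 0.3338 0.3085] yaw -179.6 tilt 0.05 q [ 0.03  0.46 -1.    1.66  0.4   1.25  0.52] F [-0.1 -0.6 -1. ] w 0.999
new0 0.94 [457.2  59.4] [0.3545 0.5379 0.004 ]
new0 0.89 [249.6 120.9] [0.4254 0.295  0.004 ]
new0 0.86 [266.2 203.3] [0.5308 0.3147 0.004 ]
new0 0.86 [336.2 154.1] [0.4653 0.4035 0.004 ]
new0 0.72 [ 11.3 144. ] [ 0.4554 -0.0042  0.004 ]
new0 0.56 [439.5 203.1] [0.529  0.5438 0.004 ]
tray_new 0.88 [296.  161.9] [0.4762 0.3531 0.    ]
```

View pics/w16.png

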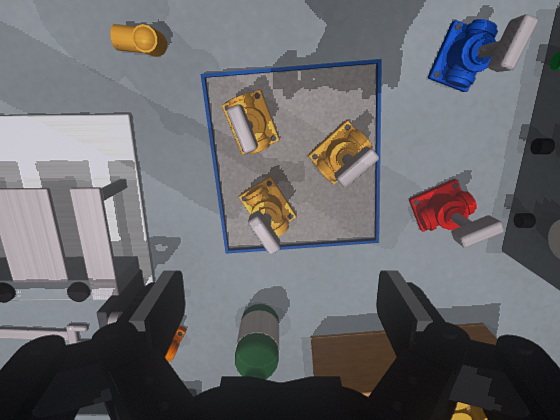

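```bash
cat > vf.py <<'E'
from h import *
import pickle
from scipy.optimize import minimize
from scipy.spatial import ConvexHull
def corners(x,y,yaw,z0,parts):
    c,s=np.cos(yaw),np.sin(yaw); out=[]
    for (hx,hy,z1,z2) in parts:
        out.append([np.array([x+c*a-s*b,y+s*a+c*b,z0+z]) for a in(-hx,hx) for b in(-hy,hy) for z in(z1,z2)])
    return out
FOOT=(.032,.025,0,.010); HAND=(.022,.007,.084,.108); STEM=(.006,.006,.046,.084); BODY=(.019,.019,.01,.046)
PORT=(.032,.0155,.0115,.0425)
def mask(R,x,y,yaw,z0):
    m=np.zeros((420,560),np.uint8)
    for cs in corners(x,y,yaw,z0,(FOOT,HAND,STEM,BODY,PORT)):
        P=np.array([proj(R,k) for k in cs]); h=cv2.convexHull((P*16).astype(np.int32)); cv2.fillConvexPoly(m,h,1,shift=4)
    return m.astype(bool)
def fit(R,reg,x,y,z0):
    best=None
    def f(p):
        m=mask(R,p[0],p[1],p[2],z0); return -(m&reg).sum()/max(1,(m|reg).sum())
    for y0 in np.radians(np.arange(0,180,15)):
        v=f([x,y,y0])
        if best is None or v<best[0]: best=(v,y0)
    b=minimize(f,[x,y,best[1]],method='Nelder-Mead',options=dict(initial_simplex=[[x,y,best[1]],[x+.008,y,best[1]],[x,y+.008,best[1]],[x,y,best[1]+.2]],maxiter=150))
    return b.x,-b.fun
def overlay(R,p,z0,im):
    for k,cs in enumerate(corners(*p,z0,(FOOT,HAND))):
        P=[tuple(int(t) for t in proj(R,q)) for q in cs]
        for i in range(8):
            for j in range(i):
                if bin(i^j).count('1')==1: cv2.line(im,P[i],P[j],(255,0,255) if k else (0,0,255),1)
def run(R,cam,name,z0,fn,crop,sc,lim):
    im=R['pixels'][:,:,::-1].copy()
    for d in models.silhouettes(cam,name):
        u,v=d['box'][:2]; g=ray(R,u,v,z0+.04)
        if d['score']<.3 or not(lim[0]<g[0]<lim[1] and lim[2]<g[1]<lim[3]): continue
        p,s=fit(R,d['region'],g[0],g[1],z0); p[2]=(p[2]+np.pi/2)%np.pi-np.pi/2
        print(name,round(d['score'],2),'xy',p[:2].round(4),'yaw',np.degrees(p[2]).round(1),'iou',round(s,2)); overlay(R,p,z0,im)
    im=im[crop[1]:crop[3],crop[0]:crop[2]]
    cv2.imwrite('pics/'+fn,cv2.resize(im,None,fx=sc,fy=sc,interpolation=cv2.INTER_CUBIC))
E
python3 - <<'E'
from vf import *
r=wrist()
run(r,'wrist','new0',.004,'v1.png',(190,50,400,265),2.7,(.36,.6,.22,.48))
E
```

```text
t 23.5 tcp [0.483  0.3311 0.3087] yaw -179.9 tilt 0.07 q [ 0.04  0.46 -1.    1.66  0.4   1.25  0.52] F [-0.9 -0.2 -0.1] w 1.0
new0 0.97 xy [0.426  0.2969] yaw 21.3 iou 0.91
new0 0.96 xy [0.532 0.316] yaw 30.1 iou 0.94
new0 0.83 xy [0.4624 0.4067] yaw -49.4 iou 0.94
```

View pics/v1.png

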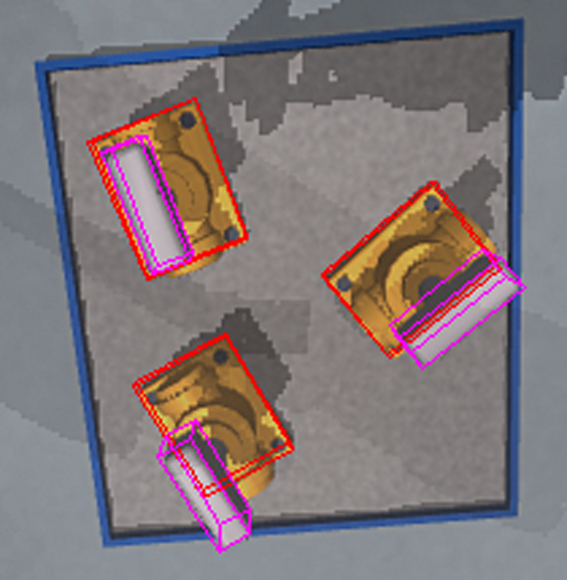

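Call:
move_arm(steps=[1,-2,-1.2,-3,0,0,7.1,1,-2,-1.2,-3,0,0,7.1,1,-1.7,-1,-3,0,0,7,1,0,0,-4,0,0,0,1,0,0,-2,0,0,0,1,0,0,0,0,0,0])

```text
t: 24.2
eef_pos: [0.4245, 0.2962, 0.1566]
tool_rot: [-0.002, -0.185, 0.983, -0.001]
contact_force: [-1.0, 0.0, -0.4]
gripper_width: 1.001
```

```bash
python3 - <<'E'
from h import *
r=wrist('w17.png')
E
```

```text
t 24.2 tcp [0.4245 0.2962 0.1566] yaw -158.7 tilt 0.29 q [ 0.06  0.55 -1.01  1.97  0.57  0.95  0.7 ] F [-1.   0.  -0.4] w 1.001
```

View pics/w17.png

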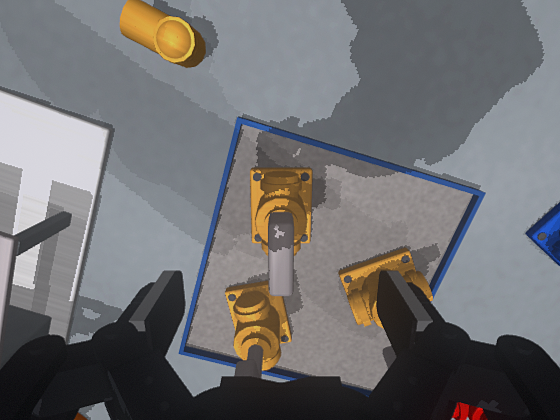

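Call:
move_arm(steps=[1,0.1,0,-3,0,0,0,1,0,0,-1.6,0,0,0,1,0,0,0,0,0,0,-1,0,0,0,0,0,0,-1,0,0,0,0,0,0,-1,0,0,0,0,0,0,-1,0,0,0,0,0,0,-1,0,0,0,0,0,0], newtons=80)

```text
t: 25.05
eef_pos: [0.4266, 0.2986, 0.1134]
tool_rot: [0.0, -0.186, 0.983, -0.0]
contact_force: [1.6, -11.5, 20.1]
gripper_width: 0.145
```

Call:
move_arm(steps=[-1,0,0,0,0,0,0,-1,0,0,0,0,0,0])

```text
t: 25.25
eef_pos: [0.4268, 0.2982, 0.1135]
tool_rot: [0.0, -0.185, 0.983, -0.001]
contact_force: [-0.3, -3.5, 5.7]
gripper_width: 0.146
```

Call:
move_arm(steps=[-1,0,0,3,0,0,0,-1,0,0,4,0,0,0,-1,0.2,-3,3,0,0,-4,-1,0.2,-4,0,0,0,-4,-1,0.2,-4,0,0,0,-4,-1,0.2,-4,0,0,0,-4,-1,0.2,-4,0,0,0,-4.7,-1,0.2,-4,0,0,0,0])

```text
t: 26.05
eef_pos: [0.4374, 0.0669, 0.2125]
tool_rot: [-0.0, -0.005, 1.0, -0.0]
contact_force: [0.6, 0.0, -4.3]
gripper_width: 0.144
```

Call:
move_arm(steps=[-1,0.2,-4,0,0,0,0,-1,0,-4,0,0,0,0,-1,0,-4,0,0,0,0,-1,0,-3.7,0,0,0,0,-1,0,0,-4,0,0,0,-1,0,0,0,0,0,0])

```text
t: 26.65
eef_pos: [0.4364, -0.09, 0.1691]
tool_rot: [-0.004, -0.004, 1.0, 0.001]
contact_force: [-1.8, 1.3, -5.0]
gripper_width: 0.146
```

```bash
python3 - <<'E'
from h import *
r=wrist('w18.png')
E
```

```text
t 26.65 tcp [ 0.4364 -0.09    0.1691] yaw -179.5 tilt 0.49 q [ 0.88  0.37 -0.96  2.12  0.4   0.86  1.27] F [-1.8  1.3 -5. ] w 0.146
```

View pics/w18.png

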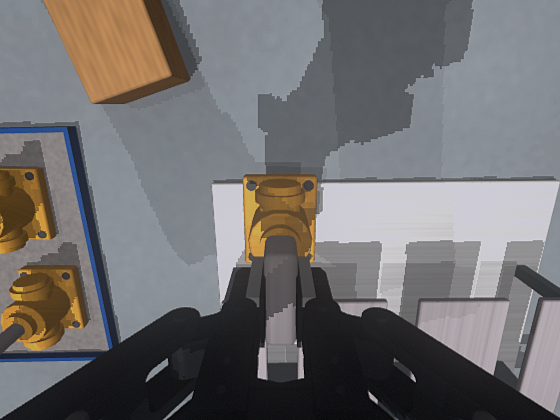

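Call:
move_arm(steps=[-1,0,0,-3,0,0,0,-1,0,0,-1.8,0,0,0,-1,0,0,0,0,0,0])

```text
t: 27.0
eef_pos: [0.4393, -0.0871, 0.1243]
tool_rot: [-0.001, -0.007, 1.0, 0.001]
contact_force: [-0.8, 1.0, -3.8]
gripper_width: 0.143
```

```bash
python3 - <<'E'
from h import *
r=wrist()
s=save('side','sd1.png',(230,130,350,260),5)
E
```

```text
t 27.0 tcp [ 0.4393 -0.0871  0.1243] yaw -179.2 tilt 0.18 q [ 0.81  0.44 -0.89  2.15  0.5   0.77  1.18] F [-0.8  1.  -3.8] w 0.143
```

View pics/sd1.png

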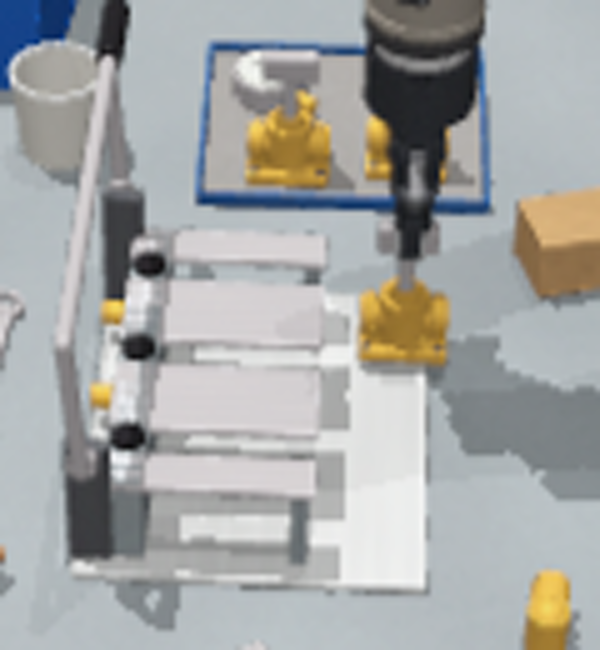

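Call:
move_arm(steps=[-1,0,-0.1,-0.3,0,0,0,-1,2,0,0,0,0,0,-1,2,0,0,0,0,0,-1,2,0,0,0,0,0,-1,2,0,0,0,0,0,-1,2,0,0,0,0,0,-1,1.5,0,0,0,0,0,-1,0,0,0,0,0,0])

```text
t: 27.9
eef_pos: [0.5582, -0.0891, 0.1234]
tool_rot: [0.002, -0.006, 1.0, 0.0]
contact_force: [1.0, -0.5, -4.6]
gripper_width: 0.145
```

```bash
python3 - <<'E'
from h import *
r=wrist('w19.png')
E
```

```text
t 27.9 tcp [ 0.5582 -0.0891  0.1234] yaw -179.3 tilt 0.24 q [ 0.67  0.6  -0.82  1.89  0.56  0.89  1.15] F [ 1.  -0.5 -4.6] w 0.145
```

View pics/w19.png

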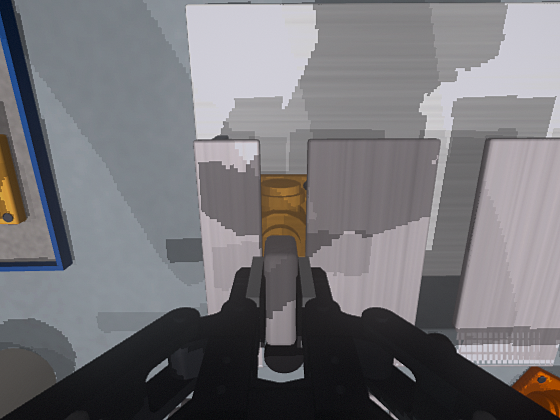

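Call:
move_arm(steps=[-1,0.5,0,-0.2,0,0,0,-1,0.5,0,-0.2,0,0,0,-1,0,0,0,0,0,0])

```text
t: 28.25
eef_pos: [0.5656, -0.0894, 0.1179]
tool_rot: [0.0, -0.006, 1.0, 0.0]
contact_force: [-0.1, 0.1, -4.8]
gripper_width: 0.147
```

Call:
move_arm(steps=[-1,0.4,0,0,0,0,0,-1,0.3,0,0,0,0,0,-1,0.3,0,0,0,0,0,-1,0,0,0,0,0,0])

```text
t: 28.65
eef_pos: [0.5759, -0.0892, 0.1181]
tool_rot: [0.0, -0.006, 1.0, 0.0]
contact_force: [0.9, -0.0, -4.7]
gripper_width: 0.146
```

Call:
move_arm(steps=[-1,0.2,0,0,0,0,0,-1,0.2,0,0,0,0,0,-1,0,0,0,0,0,0])

```text
t: 28.95
eef_pos: [0.5776, -0.0893, 0.1177]
tool_rot: [-0.002, -0.006, 1.0, -0.0]
contact_force: [-5.5, 0.5, 0.5]
gripper_width: 0.145
```

Call:
move_arm(steps=[-1,0,0,-0.2,0,0,0,-1,0.3,0,0,0,0,0,-1,0,0,0,0,0,0,-1,0,0,0,0,0,0])

```text
t: 29.35
eef_pos: [0.5781, -0.0892, 0.1177]
tool_rot: [-0.005, -0.006, 1.0, -0.002]
contact_force: [-22.2, -1.1, 26.8]
gripper_width: 0.148
```

Call:
move_arm(steps=[-0.2,0,0,0,0,0,0,0,-0.3,0,0.2,0,0,0,0.5,0,0,0,0,0,0,1,0,0,1,0,0,0,1,0,0,3,0,0,0,1,0,0,3,0,0,0,1,-1,0,4,0,0,0])

```text
t: 30.05
eef_pos: [0.5696, -0.0891, 0.2289]
tool_rot: [-0.0, -0.006, 1.0, 0.001]
contact_force: [1.6, -0.7, 0.5]
gripper_width: 0.999
```

```bash
python3 - <<'E'
from h import *
r=wrist('w20.png')
for n,z in (('new0',.008),):
    for d in models.place_of('wrist',n):
        v,u=d['position']; print(n,round(d['score'],2),np.round([u,v],1),np.round(ray(r,u,v,z),4))
E
```

```text
t 30.05 tcp [ 0.5696 -0.0891  0.2289] yaw -179.3 tilt 0.09 q [ 0.73  0.49 -0.91  1.78  0.43  1.08  1.26] F [ 1.6 -0.7  0.5] w 0.999
new0 0.82 [275.1 186.4] [ 0.575  -0.0948  0.008 ]
```

View pics/w20.png

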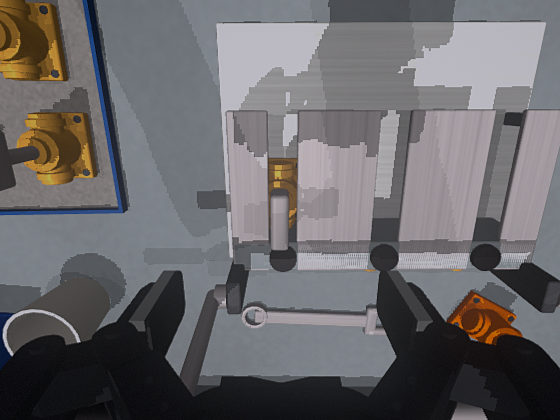

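Call:
move_arm(steps=[1,-0.8,4.2,1.5,0,0,0,1,-0.8,4.2,1.5,0,0,0,1,-0.8,4.2,1.5,0,0,0,1,-0.8,4.2,1.5,0,0,0,1,-0.8,4.2,1.5,0,0,0,1,-0.8,4.2,0,0,0,0,1,-0.8,4.2,0,0,0,0,1,-0.8,4.2,0,0,0,0])

```text
t: 30.95
eef_pos: [0.505, 0.2485, 0.3035]
tool_rot: [0.0, -0.006, 1.0, 0.0]
contact_force: [0.4, -0.7, -0.5]
gripper_width: 1.003
```

Call:
move_arm(steps=[1,-0.8,4.2,0,0,0,0,1,-0.8,4.2,0,0,0,0,1,0,0,0,0,0,0,1,0,0,0,0,0,0])

```text
t: 31.35
eef_pos: [0.4885, 0.3322, 0.3031]
tool_rot: [-0.0, -0.008, 1.0, 0.0]
contact_force: [0.1, -0.7, -0.9]
gripper_width: 1.001
```

```bash
python3 - <<'E'
from vf import *
r=wrist()
run(r,'wrist','new0',.004,'v2.png',(150,50,400,265),2.5,(.34,.62,.2,.5))
E
```

```text
t 31.35 tcp [0.4885 0.3322 0.3031] yaw -179.1 tilt 0.03 q [ 0.03  0.47 -1.    1.66  0.41  1.24  0.53] F [ 0.1 -0.7 -0.9] w 1.001
new0 0.9 xy [0.4627 0.4069] yaw -48.9 iou 0.92
new0 0.59 xy [0.5321 0.3166] yaw 32.3 iou 0.94
```

View pics/v2.png

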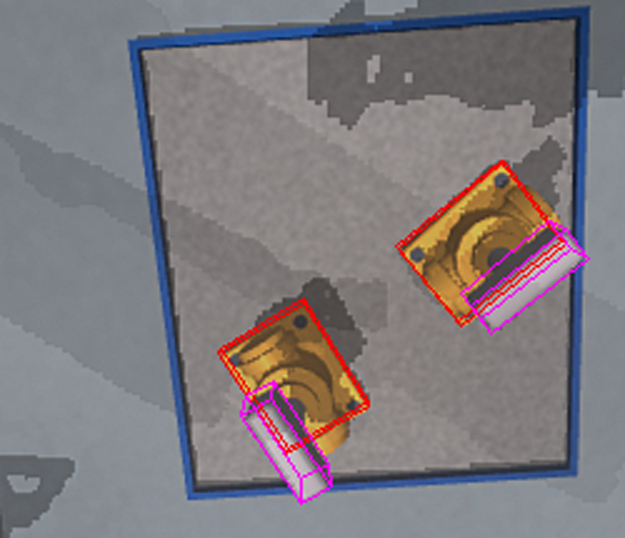

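Call:
move_arm(steps=[1,1.1,-0.4,-3.5,0,0,7.7,1,1.1,-0.4,-3.5,0,0,7.7,1,1.1,-0.4,-3.5,0,0,7.7,1,1,-0.4,-3,0,0,7.5,1,0,0,-1.5,0,0,0,1,0,0,0,0,0,0])

```text
t: 32.05
eef_pos: [0.5319, 0.3126, 0.1509]
tool_rot: [-0.002, -0.267, 0.964, -0.001]
contact_force: [-0.1, 0.1, -0.1]
gripper_width: 1.001
```

```bash
python3 - <<'E'
from h import *
r=wrist('w21.png')
E
```

```text
t 32.05 tcp [0.5319 0.3126 0.1509] yaw -149.0 tilt 0.24 q [ 0.05  0.71 -0.99  1.74  0.67  1.07  0.95] F [-0.1  0.1 -0.1] w 1.001
```

View pics/w21.png

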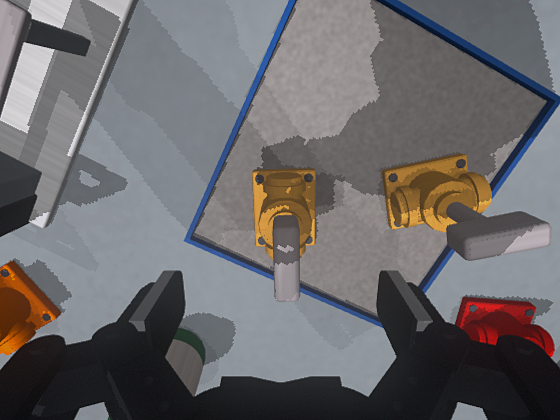

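Call:
move_arm(steps=[1,-0.1,0.3,-2.5,0,0,0,1,0,0,-1.4,0,0,0,1,0,0,0,0,0,0,-1,0,0,0,0,0,0,-1,0,0,0,0,0,0,-1,0,0,0,0,0,0,-1,0,0,0,0,0,0,-1,0,0,0,0,0,0], newtons=80)

```text
t: 32.9
eef_pos: [0.5316, 0.3176, 0.1144]
tool_rot: [0.0, -0.27, 0.963, -0.0]
contact_force: [0.8, -7.6, 12.7]
gripper_width: 0.149
```

Call:
move_arm(steps=[-1,0,0,0,0,0,0,-1,0,0,0,0,0,0])

```text
t: 33.1
eef_pos: [0.5318, 0.3174, 0.1144]
tool_rot: [0.0, -0.27, 0.963, -0.0]
contact_force: [-0.1, -3.6, 6.0]
gripper_width: 0.142
```

Call:
move_arm(steps=[-1,0,0,3,0,0,0,-1,0,0,4,0,0,0,-1,-1.3,-3,3,0,0,-6,-1,-1.3,-4,0,0,0,-6,-1,-1.3,-4,0,0,0,-6,-1,-1.3,-4,0,0,0,-6,-1,-1.3,-4,0,0,0,-6.8,-1,-1.3,-4,0,0,0,0])

```text
t: 33.9
eef_pos: [0.4517, 0.0862, 0.2132]
tool_rot: [-0.001, -0.003, 1.0, -0.0]
contact_force: [1.4, -1.1, -4.4]
gripper_width: 0.144
```

Call:
move_arm(steps=[-1,-1.3,-4,0,0,0,0,-1,0,-4,0,0,0,0,-1,0,-0.6,-3,0,0,0,-1,0,0,-3,0,0,0,-1,0,0,-2,0,0,0,-1,0,0,0,0,0,0])

```text
t: 34.5
eef_pos: [0.4375, 0.0016, 0.1314]
tool_rot: [-0.003, -0.005, 1.0, 0.0]
contact_force: [0.1, -0.1, -4.2]
gripper_width: 0.146
```

```bash
python3 - <<'E'
from h import *
r=wrist('w22.png')
E
```

```text
t 34.5 tcp [0.4375 0.0016 0.1314] yaw -179.5 tilt 0.37 q [ 0.66  0.43 -0.95  2.16  0.5   0.79  0.97] F [ 0.1 -0.1 -4.2] w 0.146
```

View pics/w22.png

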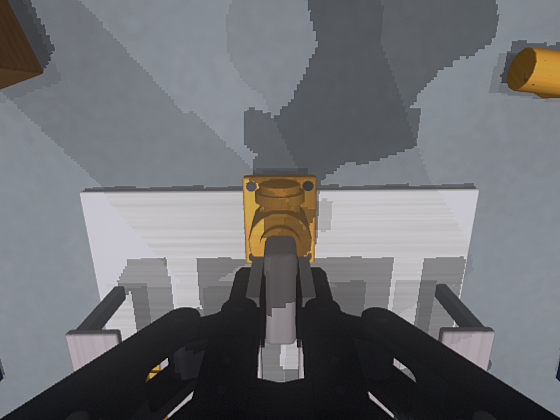

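Call:
move_arm(steps=[-1,0,0,-0.7,0,0,0,-1,0,0,0,0,0,0])

```text
t: 34.75
eef_pos: [0.4405, 0.0019, 0.1272]
tool_rot: [0.0, -0.005, 1.0, -0.0]
contact_force: [-0.1, -0.0, -5.2]
gripper_width: 0.147
```

Call:
move_arm(steps=[-1,0,0,-0.5,0,0,0,-1,2,0,0,0,0,0,-1,2,0,0,0,0,0,-1,2,0,0,0,0,0,-1,2,0,0,0,0,0,-1,2,0.1,0,0,0,0,-1,2,0,0,0,0,0,-1,0,0,0,0,0,0])

```text
t: 35.55
eef_pos: [0.5634, 0.0028, 0.1225]
tool_rot: [0.002, -0.004, 1.0, 0.001]
contact_force: [0.2, 1.0, -4.3]
gripper_width: 0.145
```

```bash
python3 - <<'E'
from h import *
r=wrist('w23.png')
E
```

```text
t 35.55 tcp [0.5634 0.0028 0.1225] yaw -179.6 tilt 0.21 q [ 0.53  0.61 -0.86  1.9   0.59  0.9   0.96] F [ 0.2  1.  -4.3] w 0.145
```

View pics/w23.png

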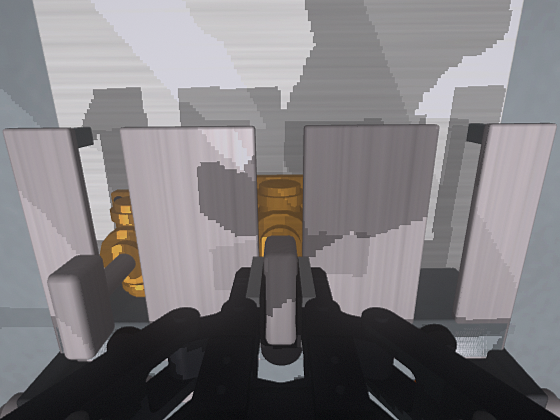

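Call:
move_arm(steps=[-1,0.5,0,-0.2,0,0,0,-1,0.3,0,-0.2,0,0,0,-1,0.3,0,0,0,0,0,-1,0.2,0,0,0,0,0,-1,0,0,0,0,0,0])

```text
t: 36.1
eef_pos: [0.5733, 0.0025, 0.1184]
tool_rot: [0.0, -0.004, 1.0, -0.0]
contact_force: [-2.8, -2.2, 4.1]
gripper_width: 0.144
```

Call:
move_arm(steps=[-1,0.2,0,0,0,0,0,-1,0.2,0,0,0,0,0,-1,0,0,0,0,0,0])

```text
t: 36.4
eef_pos: [0.5756, 0.0027, 0.1186]
tool_rot: [-0.002, -0.004, 1.0, -0.001]
contact_force: [-10.3, -2.4, 12.4]
gripper_width: 0.145
```

Call:
move_arm(steps=[-1,0.3,0,0,0,0,0,-1,0,0,0,0,0,0,-1,0,0,0,0,0,0])

```text
t: 36.7
eef_pos: [0.5761, 0.0028, 0.1187]
tool_rot: [-0.004, -0.005, 1.0, -0.002]
contact_force: [-18.9, -2.8, 23.0]
gripper_width: 0.148
```

Call:
move_arm(steps=[-0.2,0,0,0,0,0,0,0,-0.3,0,0.2,0,0,0,0.5,0,0,0,0,0,0,1,0,0,1,0,0,0,1,0,0,3,0,0,0,1,0,0,4,0,0,0,1,-1,0,4,0,0,0,1,-1,4,2,0,0,0])

```text
t: 37.5
eef_pos: [0.5597, 0.0378, 0.2633]
tool_rot: [0.002, 0.0, 1.0, -0.001]
contact_force: [0.8, 0.1, -1.2]
gripper_width: 1.002
```

```bash
python3 - <<'E'
from h import *
r=wrist('w24.png')
E
```

```text
t 37.5 tcp [0.5597 0.0378 0.2633] yaw 180.0 tilt 0.27 q [ 0.57  0.44 -0.98  1.78  0.41  1.13  1.03] F [ 0.8  0.1 -1.2] w 1.002
```

View pics/w24.png

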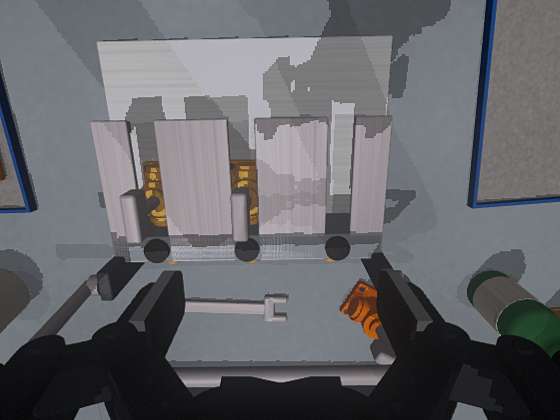

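Call:
move_arm(steps=[1,-1,4.2,0.5,0,0,0,1,-1,4.2,0.5,0,0,0,1,-1,4.2,0.5,0,0,0,1,-1,4.2,0.5,0,0,0,1,-1,4.2,0.5,0,0,0,1,-1,4.2,0.5,0,0,0,1,-1,4.2,0.5,0,0,0,1,0,0,0,0,0,0])

```text
t: 38.35
eef_pos: [0.4833, 0.3445, 0.2971]
tool_rot: [0.0, -0.01, 1.0, 0.003]
contact_force: [-0.9, 0.8, 0.4]
gripper_width: 0.999
```

```bash
python3 - <<'E'
from vf import *
r=wrist()
run(r,'wrist','new0',.004,'v3.png',(150,50,450,275),2.5,(.34,.62,.2,.52))
E
```

```text
t 38.35 tcp [0.4833 0.3445 0.2971] yaw -178.9 tilt 0.36 q [ 0.02  0.48 -1.01  1.66  0.43  1.23  0.51] F [-0.9  0.8  0.4] w 0.999
new0 0.95 xy [0.4622 0.4072] yaw -45.3 iou 0.92
```

View pics/v3.png

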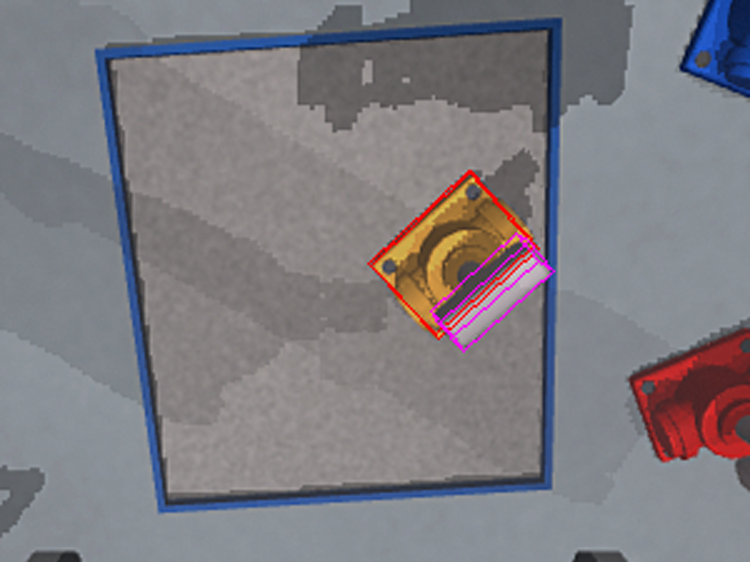

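Call:
move_arm(steps=[1,-0.3,1.2,-2.5,0,0,-8.2,1,-0.3,1,-2.5,0,0,-8.2,1,-0.3,1,-2.5,0,0,-8.2,1,-0.4,1,-2.5,0,0,-8.2,1,-0.4,1,-2.5,0,0,-8.2,1,-0.4,1,-2,0,0,-8.2,1,0,0,0,0,0,0])

```text
t: 39.15
eef_pos: [0.4653, 0.3973, 0.1475]
tool_rot: [-0.001, 0.413, 0.911, -0.002]
contact_force: [-0.5, -0.1, -0.3]
gripper_width: 1.005
```

```bash
python3 - <<'E'
from h import *
r=wrist('w25.png')
E
```

```text
t 39.15 tcp [0.4653 0.3973 0.1475] yaw 131.3 tilt 0.27 q [-0.29  0.6  -0.72  1.77  0.47  0.96 -0.47] F [-0.5 -0.1 -0.3] w 1.005
```

View pics/w25.png

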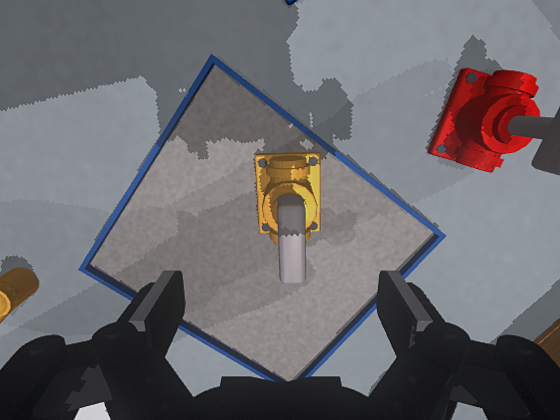

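Call:
move_arm(steps=[1,-0.2,0.9,0,0,0,0,1,0,0,-2.4,0,0,0,1,0,0,-1.2,0,0,0,1,0,0,0,0,0,0], newtons=80)

```text
t: 39.6
eef_pos: [0.4643, 0.4065, 0.113]
tool_rot: [-0.0, 0.412, 0.911, -0.001]
contact_force: [0.0, -0.3, 0.7]
gripper_width: 1.0
```

```bash
python3 - <<'E'
from h import *
r=wrist('w26.png')
E
```

```text
t 39.6 tcp [0.4643 0.4065 0.113 ] yaw 131.3 tilt 0.14 q [-0.32  0.65 -0.69  1.78  0.51  0.91 -0.51] F [ 0.  -0.3  0.7] w 1.0
```

View pics/w26.png

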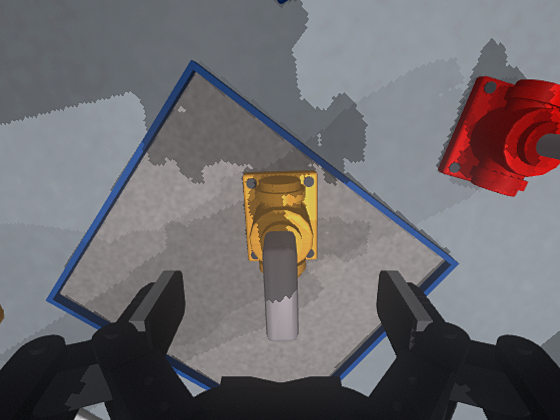

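Centred and aligned. Close.

Call:
move_arm(steps=[-1,0,0,0,0,0,0,-1,0,0,0,0,0,0,-1,0,0,0,0,0,0,-1,0,0,0,0,0,0,-1,0,0,0,0,0,0,-1,0,0,0,0,0,0,-1,0,0,0,0,0,0])

```text
t: 40.35
eef_pos: [0.4642, 0.408, 0.1144]
tool_rot: [0.0, 0.412, 0.911, 0.0]
contact_force: [-1.0, -1.3, 4.5]
gripper_width: 0.146
```

Call:
move_arm(steps=[-1,0,0,3,0,0,0,-1,0,0,4,0,0,0,-1,-0.4,-3,3,0,0,8,-1,-0.4,-4,0,0,0,8,-1,-0.4,-4,0,0,0,8,-1,-0.4,-4,0,0,0,8,-1,-0.4,-4,0,0,0,8,-1,-0.5,-4,0,0,0,8])

```text
t: 41.15
eef_pos: [0.4386, 0.1756, 0.2133]
tool_rot: [-0.0, 0.003, 1.0, -0.0]
contact_force: [1.0, -0.9, -3.1]
gripper_width: 0.141
```

Call:
move_arm(steps=[-1,0,-4,0,0,0,1.2,-1,0,-4,0,0,0,0,-1,0,-0.7,-3,0,0,0,-1,0,0,-3,0,0,0,-1,0,0,-2,0,0,0,-1,0,0,-0.5,0,0,0,-1,0,0,0,0,0,0])

```text
t: 41.85
eef_pos: [0.4387, 0.0908, 0.1285]
tool_rot: [-0.001, -0.005, 1.0, 0.0]
contact_force: [-0.4, 0.9, -3.7]
gripper_width: 0.148
```

```bash
python3 - <<'E'
from h import *
r=wrist('w27.png')
E
```

```text
t 41.85 tcp [0.4387 0.0908 0.1285] yaw -179.4 tilt 0.11 q [ 0.43  0.44 -0.93  2.15  0.51  0.78  0.76] F [-0.4  0.9 -3.7] w 0.148
```

View pics/w27.png

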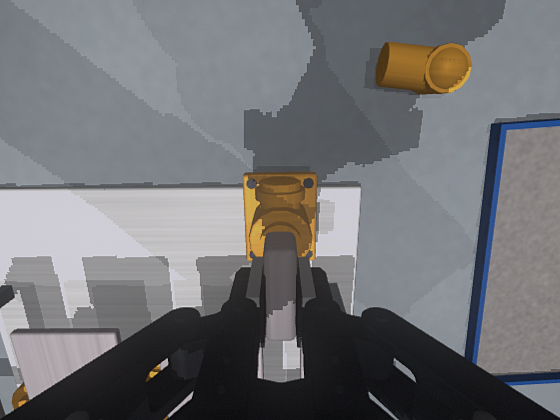

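Call:
move_arm(steps=[-1,0,0,-0.6,0,0,0,-1,2,0.1,0,0,0,0,-1,2,0,0,0,0,0,-1,2,0,0,0,0,0,-1,2,0,0,0,0,0,-1,2,0.1,0,0,0,0,-1,2,0,0,0,0,0,-1,0,0,0,0,0,0])

```text
t: 42.7
eef_pos: [0.5626, 0.0927, 0.1239]
tool_rot: [0.002, -0.003, 1.0, 0.001]
contact_force: [0.3, -0.3, -3.6]
gripper_width: 0.144
```

```bash
python3 - <<'E'
from h import *
r=wrist('w28.png')
E
```

```text
t 42.7 tcp [0.5626 0.0927 0.1239] yaw -179.6 tilt 0.23 q [ 0.36  0.61 -0.84  1.88  0.58  0.9   0.81] F [ 0.3 -0.3 -3.6] w 0.144
```

View pics/w28.png

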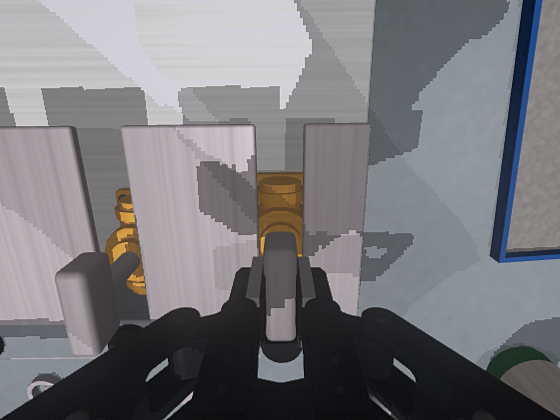

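Call:
move_arm(steps=[-1,0.5,0,-0.3,0,0,0,-1,0.3,0,-0.2,0,0,0,-1,0.3,0,0,0,0,0,-1,0.2,0,0,0,0,0,-1,0,0,0,0,0,0])

```text
t: 43.25
eef_pos: [0.5725, 0.0929, 0.1184]
tool_rot: [0.0, -0.005, 1.0, -0.0]
contact_force: [-2.8, -1.0, 3.2]
gripper_width: 0.144
```

Call:
move_arm(steps=[-1,0.3,0,-0.1,0,0,0,-1,0.2,0,0,0,0,0,-1,0,0,0,0,0,0])

```text
t: 43.55
eef_pos: [0.5761, 0.0933, 0.1188]
tool_rot: [-0.001, -0.005, 1.0, -0.001]
contact_force: [-10.6, -2.5, 20.3]
gripper_width: 0.144
```

Call:
move_arm(steps=[-1,0.2,0,0,0,0,0,-1,0,0,0,0,0,0])

```text
t: 43.75
eef_pos: [0.5772, 0.0934, 0.1188]
tool_rot: [-0.002, -0.005, 1.0, -0.001]
contact_force: [-14.0, -2.7, 22.1]
gripper_width: 0.142
```

Call:
move_arm(steps=[-1,0.2,0,0.1,0,0,0,-1,0.2,0,0,0,0,0,-1,0,0,0,0,0,0])

```text
t: 44.05
eef_pos: [0.5779, 0.0935, 0.119]
tool_rot: [-0.005, -0.005, 1.0, -0.002]
contact_force: [-22.6, -2.8, 26.5]
gripper_width: 0.142
```

Call:
move_arm(steps=[-0.2,0,0,0,0,0,0,0,-0.4,0,0.1,0,0,0,0.5,0,0,0,0,0,0,1,0,0,1,0,0,0,1,0,0,3,0,0,0,1,0,0,4,0,0,0,1,-0.5,-3,4,0,0,0,1,-0.5,-4,2,0,0,0])

```text
t: 44.85
eef_pos: [0.5707, 0.0256, 0.2634]
tool_rot: [0.003, -0.007, 1.0, 0.001]
contact_force: [1.7, -1.0, 0.2]
gripper_width: 0.997
```

Call:
move_arm(steps=[1,-0.5,-2,4,0,0,0,1,0,0,2,0,0,0,1,0,0,0,0,0,0,1,0,0,0,0,0,0])

```text
t: 45.25
eef_pos: [0.5644, 0.003, 0.3193]
tool_rot: [0.001, -0.004, 1.0, -0.0]
contact_force: [-1.3, 1.3, 0.1]
gripper_width: 1.001
```

```bash
python3 - <<'E'
from vf import *
from dr import draw
r=wrist('w29.png')
draw(r,[.560,.0022,.0085],'w29o.png',(130,60,440,270),2.5,1.67)
for n,z in (('new0',.008),('tested0',.008)):
    for d in models.place_of('wrist',n):
        v,u=d['position']; print(n,round(d['score'],2),np.round([u,v],1),np.round(ray(r,u,v,z),4))
E
```

```text
t 45.25 tcp [0.5644 0.003  0.3193] yaw -179.5 tilt 0.07 q [ 0.64  0.39 -0.98  1.7   0.34  1.23  1.16] F [-1.3  1.3  0.1] w 1.001
new0 0.78 [209.1 171.4] [ 0.5736 -0.0906  0.008 ]
new0 0.76 [346.9 173.2] [0.5743 0.0893 0.008 ]
new0 0.64 [279.6 173.1] [0.575  0.0014 0.008 ]
new0 0.28 [ 58.6 268.6] [ 0.7172 -0.3146  0.008 ]
tested0 0.91 [ 37.1 142.6] [ 0.5385 -0.3071  0.008 ]
tested0 0.71 [11.1 59.4] [ 0.4414 -0.317   0.008 ]
tested0 0.69 [383.5 280.4] [0.7318 0.1535 0.008 ]
tested0 0.66 [347.9 173.5] [0.5747 0.0907 0.008 ]
```

View pics/w29o.png

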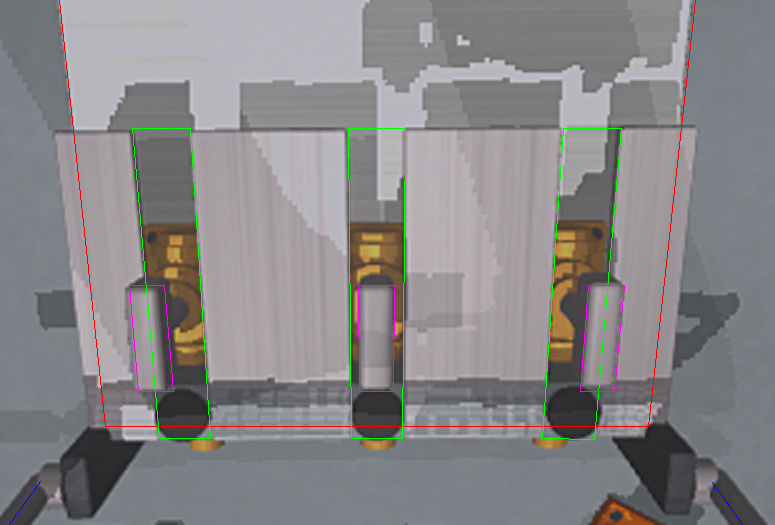

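View pics/w29.png

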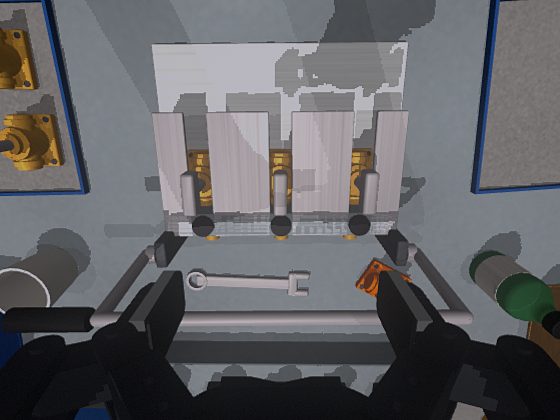

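Call:
move_arm(steps=[1,0.9,-2,0,0,0,-8.5,1,0.9,-2,0,0,0,-8.5,1,0.9,-2,0,0,0,-8.5,1,0.9,-2,0,0,0,-8.5,1,0.9,-2,0,0,0,-8.5,1,0.9,-2,0,0,0,-8.5,1,0.9,-2,0,0,0,-8.5,1,0.9,-2,0,0,0,-8.5])

```text
t: 46.2
eef_pos: [0.6364, -0.1573, 0.3174]
tool_rot: [-0.001, 0.558, 0.83, -0.0]
contact_force: [-0.3, 0.3, 0.1]
gripper_width: 1.0
```

Call:
move_arm(steps=[1,0.9,-1.5,0,0,0,-8,1,0.9,-1.5,0,0,0,-8,1,0,0,0,0,0,-6.3,1,0,0,0,0,0,0,1,0,0,0,0,0,0])

```text
t: 46.7
eef_pos: [0.6542, -0.1861, 0.3179]
tool_rot: [-0.001, 0.704, 0.71, -0.0]
contact_force: [0.2, -0.3, -0.2]
gripper_width: 1.005
```

```bash
python3 - <<'E'
from h import *
r=wrist('w30.png')
for d in models.place_of('wrist','clamp_grip'):
    v,u=d['position']; print(round(d['score'],2),np.round([u,v],1),np.round(ray(r,u,v,.206),4))
E
```

```text
t 46.7 tcp [ 0.6542 -0.1861  0.3179] yaw 90.5 tilt 0.09 q [ 0.56  0.5  -0.55  1.44  0.26  1.28 -0.01] F [ 0.2 -0.3 -0.2] w 1.005
0.83 [282.5 213.9] [ 0.6548 -0.1863  0.206 ]
```

View pics/w30.png

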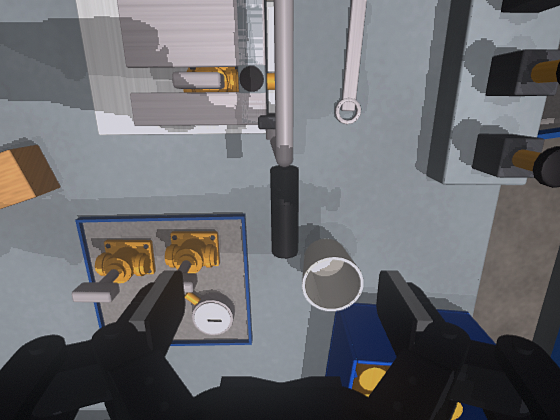

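Call:
move_arm(steps=[1,0.1,0,-4,0,0,0,1,0,0,-4,0,0,0,1,0,0,-2.4,0,0,0,1,0,0,0,0,0,0,-1,0,0,0,0,0,0,-1,0,0,0,0,0,0,-1,0,0,0,0,0,0,-1,0,0,0,0,0,0], newtons=25)

```text
t: 47.6
eef_pos: [0.656, -0.1871, 0.2163]
tool_rot: [0.001, 0.706, 0.708, 0.001]
contact_force: [0.5, -0.1, 0.2]
gripper_width: 0.329
```

Call:
move_arm(steps=[-1,0,0,0,0,0,0,-1,0,0,0,0,0,0,-1,0,0,0,0,0,0])

```text
t: 47.9
eef_pos: [0.656, -0.1871, 0.2161]
tool_rot: [0.001, 0.706, 0.708, 0.001]
contact_force: [-1.1, 0.3, 6.5]
gripper_width: 0.223
```

Call:
move_arm(steps=[-1,-1.1,0,0.02,0,0,0,-1,-1.47,0,-0.15,0,0,0,-1,-1.44,0,-0.36,0,0,0,-1,-1.37,0,-0.55,0,0,0,-1,-1.28,0,-0.74,0,0,0,-1,-1.16,0,-0.91,0,0,0,-1,-1.03,0,-1.06,0,0,0,-1,0,0,0,0,0,0])

```text
t: 48.7
eef_pos: [0.567, -0.1877, 0.1769]
tool_rot: [0.001, 0.706, 0.708, 0.001]
contact_force: [5.1, -1.4, -6.2]
gripper_width: 0.226
```

Call:
move_arm(steps=[-1,-0.87,0,-1.2,0,0,0,-1,-0.7,0,-1.31,0,0,0,-1,-0.5,0,-1.39,0,0,0,-1,-0.31,0,-1.45,0,0,0,-1,-0.1,0,-1.2,0,0,0,-1,0,0,0,0,0,0])

```text
t: 49.3
eef_pos: [0.5435, -0.1878, 0.1109]
tool_rot: [0.001, 0.706, 0.708, 0.001]
contact_force: [9.2, -3.1, -5.1]
gripper_width: 0.223
```

```bash
python3 - <<'E'
from h import *
tp();save('scene','s31.png',(180,130,400,310),3);save('side','sd31.png',(230,130,350,260),4.5)
E
```

```text
t 49.3 tcp [ 0.5435 -0.1878  0.1109] yaw 90.2 tilt 0.17 q [ 0.62  0.54 -0.51  1.89  0.36  0.8  -0.09] F [ 9.2 -3.1 -5.1] w 0.223
```

View pics/s31.png

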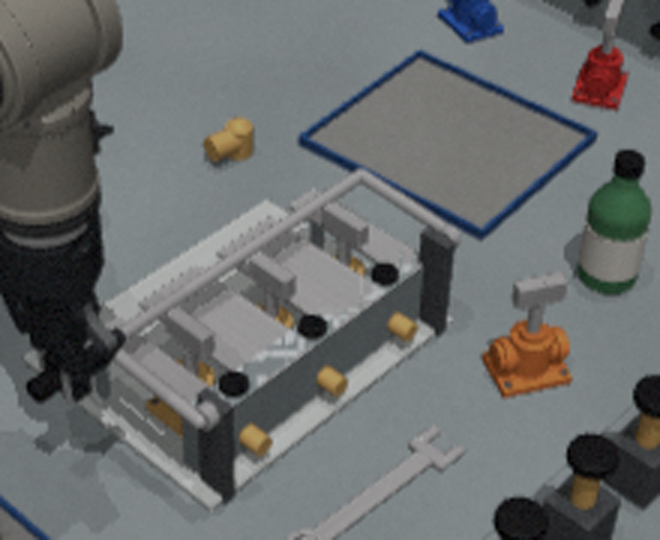

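View pics/sd31.png

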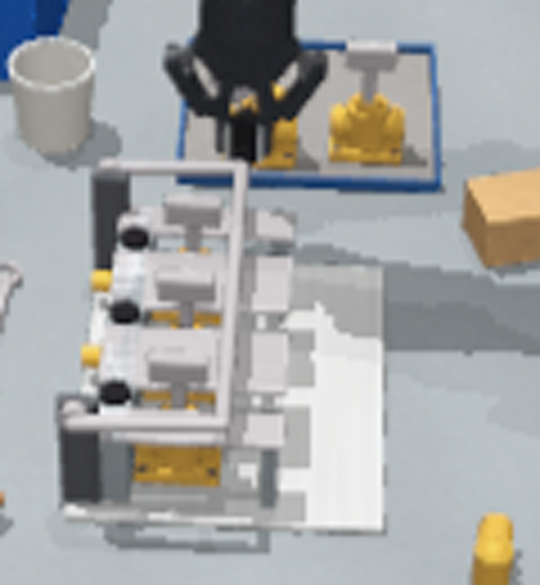

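Call:
move_arm(steps=[-1,0,0,-0.3,0,0,0,-1,0,0,-0.3,0,0,0,-1,0,0,0,0,0,0], newtons=40)

```text
t: 49.7
eef_pos: [0.5435, -0.1878, 0.106]
tool_rot: [0.001, 0.706, 0.708, 0.001]
contact_force: [5.4, -2.9, 0.0]
gripper_width: 0.216
```

Call:
move_arm(steps=[-1,0,0,-0.3,0,0,0,-1,0,0,0,0,0,0])

```text
t: 49.9
eef_pos: [0.5435, -0.1878, 0.1048]
tool_rot: [0.001, 0.706, 0.708, 0.0]
contact_force: [-0.3, -1.5, 20.3]
gripper_width: 0.219
```

Call:
move_arm(steps=[1,0,0,0.2,0,0,0,1,0,0,0,0,0,0,1,0,0,0,0,0,0,1,0,0,2,0,0,0,1,0,0,4,0,0,0,1,0,0,4,0,0,0,-1,0,0,0,0,0,0,-1,0,0,0,0,0,0])

```text
t: 50.7
eef_pos: [0.5418, -0.1871, 0.205]
tool_rot: [0.0, 0.706, 0.708, -0.0]
contact_force: [-0.1, 0.1, -0.7]
gripper_width: 0.692
```

```bash
python3 - <<'E'
from dr import *
from h import *
r=cams.read_camera('scene'); s=cams.read_camera('side')
draw(r,[.560,.0022,.0085],'a.png',(185,170,345,300),4.5); draw(s,[.560,.0022,.0085],'b.png',(230,140,350,260),5)
w=wrist('w32.png'); 
E
```

```text
t 50.8 tcp [ 0.5408 -0.1869  0.2032] yaw 90.2 tilt 0.18 q [ 0.67  0.43 -0.57  1.83  0.27  0.97 -0.01] F [-0.1  1.4 -0.2] w 0.517
```

View pics/a.png

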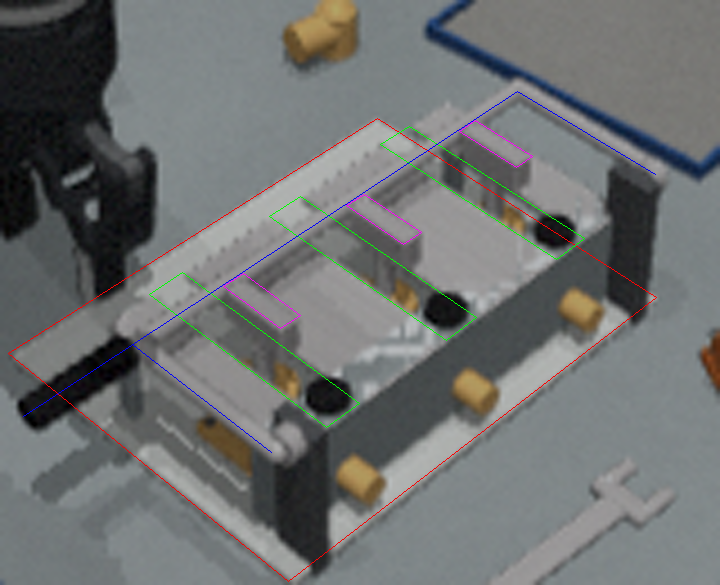

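View pics/w32.png

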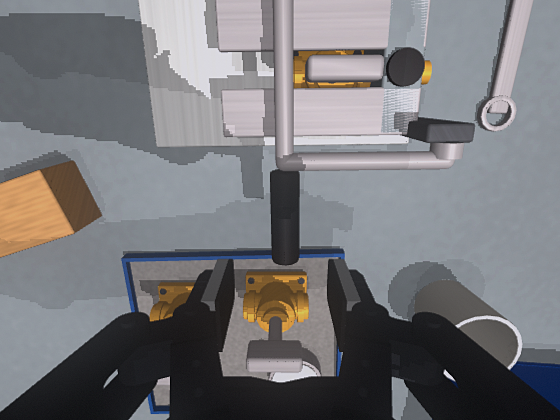

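```bash
python3 - <<'E'
from h import *
a=cv2.imread('pics/scene0.png',0).astype(np.float32); r=cams.read_camera('scene'); b=cv2.cvtColor(r['pixels'],cv2.COLOR_RGB2GRAY).astype(np.float32)
for x0,y0,x1,y1 in ((186,240,220,266),(290,188,304,198),(270,195,300,215),(320,280,330,290),(280,275,335,315)):
    print(cv2.phaseCorrelate(a[y0:y1,x0:x1].copy(),b[y0:y1,x0:x1].copy()))
E
```

```text
((-0.03748336292368748, 1.4351120282278753), 0.83127480279271)
((0.2322509455454762, 0.9947317423750572), 1.0630135242144267)
((0.32793702272320147, 0.35567973398798536), 0.8123107425371806)
((0.0992193500141898, -0.18153581192231982), 1.0082725405693054)
((-0.026742997349771258, 0.017937421410110233), 0.9851197849710782)
```

Call:
move_arm(steps=[0,-1,0,4,0,0,0,0,-2,-2,4,0,0,0,0,-2,-2,4,0,0,0,0,-1,-3,2,0,0,0,0,0,0,0,0,0,0,0,0,0,0,0,0,0])

```text
t: 51.5
eef_pos: [0.4815, -0.2575, 0.344]
tool_rot: [-0.001, 0.706, 0.708, -0.0]
contact_force: [0.7, 1.4, 0.2]
gripper_width: 0.5
```

```bash
python3 - <<'E'
from h import *
tp();save('scene','s33.png');save('side','sd33.png',(200,100,380,330),2.6)
E
```

```text
t 51.5 tcp [ 0.4815 -0.2575  0.344 ] yaw 90.1 tilt 0.07 q [ 0.86  0.24 -0.57  1.72  0.14  1.22  0.25] F [0.7 1.4 0.2] w 0.5
```

View pics/s33.png

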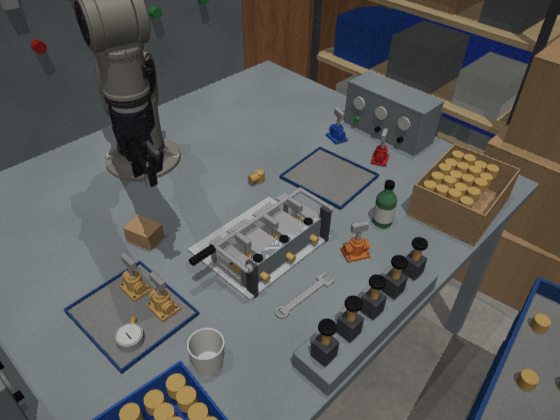

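View pics/sd33.png

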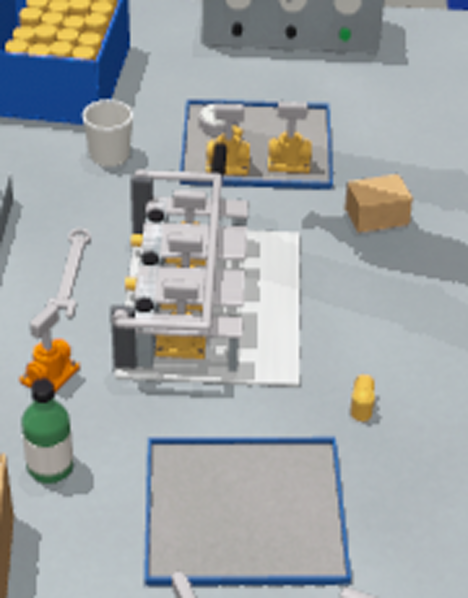

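All is in place: the scene picture shows two tested valves standing in the right tray with the gauge at (130,335). Three new valves are behind the lowered bar, and the left tray at (330,175) is empty.

```bash
python3 -c "
from h import *
print(order.hand_in())"
```

```text
the job is handed in; nothing more can be done
None
```

The batch is changed and handed in at about 51 s, well inside the 210 s limit.

- **Tested valves:** I swung the lever up to about 95°. Two tested valves were in the fixture (right and left slots; the middle slot was empty). I drew both out and stood them upright in the right-hand tray, clear of the gauge.
- **New valves:** All three new valves are in, one to a slot. Each was pushed home until the stop pushed back with about 19–23 N.
- **Clamp:** The lever is down. At the end of the swing it met about 20 N from below.

**Last checks:**
- In the wrist picture taken before the lever came down, all three valves lined up with the home outline.
- The final pictures show the bar in front of all three handles, the new-valve tray empty, the two tested valves standing, and the other things where they were.
- **One difference:** a comparison with the first picture put the grip and bar about 1 to 1.4 pixels lower than at the start. I took this to mean the lever now sits fully on its stop, and did not press it again to confirm.
- Neither the possible knock to a new valve nor the possible grip slackening was noticed.

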